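# Change over spindles in a sprung gang clamp

### The job

Change over the clamping fixture: flick its locking lever fully up, pull the sprung pusher back by its knob and hook it in its holding notch so that it stays back by itself, move the finished spindles (hexagonal middle) from the fixture into the steel tray, and lay every square blank from the bench by its round stubs in a pair of vee rests, one to a lane. With all of them lying there, unhook the knob so that the pusher springs forward and clamps the blanks against the fixed buttons, then push the lever fully down. Do not knock the other things on the bench about.

Things in the scene. Friction and masses are not known exactly. Their poses are not given: they have to be found in the camera images.
- fixture: grey clamping fixture, fixed; bed 156 x 294 x 12 mm. Origin on the bench under its middle; x away from the robot, y along the lanes from the head block (54 mm high, at y = -126 mm) to the tail with the knob; yaw varies. Lanes at x = -54, 0, 54 mm, each with 90-degree vee rests at y = -90 and -3 mm (6 mm thick, apex 28, tops 43 mm above the bench) and a fixed button with its face at y = -100 mm
- seat1 (a point): where the centre of a clamped blank lies in lane 1 (fixture x = -54 mm, y = -45 mm, 36.5 mm above the bench), blank's length along the fixture's y axis. A blank laid up to 8 mm from here towards the tail (+y) is still held by both rests; 4 mm is best, and the pusher then slides it home
- seat2 (a point): where the centre of a clamped blank lies in lane 2 (fixture x = 0 mm, y = -45 mm, 36.5 mm above the bench), blank's length along the fixture's y axis. A blank laid up to 8 mm from here towards the tail (+y) is still held by both rests; 4 mm is best, and the pusher then slides it home
- seat3 (a point): where the centre of a clamped blank lies in lane 3 (fixture x = 54 mm, y = -45 mm, 36.5 mm above the bench), blank's length along the fixture's y axis. A blank laid up to 8 mm from here towards the tail (+y) is still held by both rests; 4 mm is best, and the pusher then slides it home
- pusher (a joint): dark sprung cross bar, 128 mm wide, top 52 mm above the bench, sliding along fixture +y, in m: 0 forward without blanks, 0.008 clamping blanks, 0.034 hooked in the notch, 0.047 fully back. A damped spring drives it forward with 8 N (at 0) to 15 N. While the lever is down its tooth stops the bar beyond 0.012; with the bar back the lever cannot go down
- knob (a joint): sideways travel of the knob on the pusher, fixture +x, in m: 0 in the straight slot, at most 0.022; a spring (0.6 to 2 N) returns it to 0. J-slot in a plate 50 mm above the bench: with the pusher at 0.040 or more move the knob to 0.018 or more, then let it forward: its pin drops 5 mm behind a lip and holds (knob 0.016 to 0.022). To unhook: pusher back to 0.040, knob to 0, let go
- knob_grip (a point): the upright black knob, 20 mm thick, from 56 to 96 mm above the bench; this point is on its axis 78 mm above the bench and moves with it
- lever (a joint): locking lever on the robot's side of the fixture, in rad: 0 fully down (locked; the arm level), 1.0 fully up. Stiff hinge (about 2.5 N at the pad), stays where it is left. It starts down.
- lever_pad (a point): centre of the lever's dark rubber pad: 30 mm long, 22 mm wide along the hinge axis, 10 mm thick, 55 mm from the hinge towards the robot (fixture -x); 40 mm above the bench when down, 86 mm when up
- lever_hinge (a point): the lever's hinge, 40 mm above the bench; its axis is the fixture's y axis, and the pad rises on the robot's side as the joint value grows. It does not move
- rod1_c (a point): aluminium spindle blank: square middle 18 x 18 x 60 mm with a round stub 12 mm thick and 25 mm long at each end, 110 mm in all, about 90 g; this point is its centre (9 mm above the bench when it lies there); its x axis runs along its length. It may be absent (None)
- rod2_c (a point): aluminium spindle blank: square middle 18 x 18 x 60 mm with a round stub 12 mm thick and 25 mm long at each end, 110 mm in all, about 90 g; this point is its centre (9 mm above the bench when it lies there); its x axis runs along its length. It may be absent (None)
- rod3_c (a point): aluminium spindle blank: square middle 18 x 18 x 60 mm with a round stub 12 mm thick and 25 mm long at each end, 110 mm in all, about 90 g; this point is its centre (9 mm above the bench when it lies there); its x axis runs along its length. It may be absent (None)
- done1_c (a point): finished aluminium spindle, like a blank (110 mm long, 12 mm round stubs of 25 mm) but its 60 mm middle is hexagonal, 18 mm across flats, about 85 g; starts clamped in an outer lane with two flats upright, facing fixture x; this point is its centre, its x axis runs along its length. It may be absent (None)
- done2_c (a point): finished aluminium spindle, like a blank (110 mm long, 12 mm round stubs of 25 mm) but its 60 mm middle is hexagonal, 18 mm across flats, about 85 g; starts clamped in an outer lane with two flats upright, facing fixture x; this point is its centre, its x axis runs along its length. It may be absent (None)
- tray: open steel tray, fixed: 150 (its x) x 170 (its y) mm outside, 30 mm high, walls and floor about 3 mm; origin under its centre on the bench; yaw varies. A spindle fits along its x, and two side by side at y = -35 and +35 mm
- bearing: bystander: ball bearing 52 mm across, 15 mm high, lying flat; origin under its centre
- nut_m20: bystander: rusty hex nut 30 mm across, 17 mm high; origin under its centre
- spark_plug: bystander: spark plug 73 mm long, lying; origin under its centre
- tape_measure: bystander: tape measure 96 x 39 x 66 mm; origin under its centre
Not all that is in view belongs to the job. What is shaped like the part that bears rod2_c but blue is not meant. What is shaped like the part that bears done1_c but purple is not meant.

How it is judged:
By the outcome, as a careful person would: the job done as asked, in the order asked, and still so for the second after the job is handed in, with the robot touching nothing.
Of done1, done2 only 1 to 2 are there at a start; the rules pass over those that are not, and their reading is None.
Of rod1, rod2, rod3 only 2 to 3 are there at a start; the rules pass over those that are not, and their reading is None.
At some moment in a run one of rod1, rod2, rod3 may be knocked a few centimetres aside while the robot is not near it.
Once in a run the grip may slacken for a moment while it holds something.
It also fails if it takes over 208 s, if anything falls off the work surface, if the arm or the gripper's body presses on something with over 40 N, if the wrist force passes 120 N, or if a joint passes its speed limit or range.

### The arm

A 7-joint arm with a two-finger parallel gripper is mounted at the origin on a cart in front of the work surface, level with it; the furniture and walls round the work are solid. World frame = base frame: x ahead of the robot, y to its left, z up, the work surface at z = 0. Lengths are in mm, angles in rad, forces in N, time in s.
With the tool pointing down it reaches from about 350 to 900 mm from the base axis. Payload 19.9 kg.
Tool frame: the origin (TCP) lies midway between the tips of the shut fingers; the grasp point (between the pads) lies 19 mm behind it; z points along the fingers, y is the line along which they close (so a half turn about z gives the same grasp; the last joint's range is limited). The gripper opens to 94 mm and grips with 3 to 60 N. Pads are 16 mm wide; open, the fingers measure 119 mm over their backs; the gripper's body (75 mm by 177 mm) begins 78 mm behind the grasp point.
Start: joints at [1.228, 0.417, -0.01, 1.614, 0.005, 1.111, -0.053], TCP at [185.768, -596.732, 205.425] pointing down, gripper open.
Joint ranges: [-2.81, 2.81], [-0.39, 2.02], [-1.27, 1.25], [0.06, 2.57], [-1.19, 4.33], [0.19, 2], [-2.82, 2.82]. Speed limits (rad/s): [1.89, 1.89, 2.39, 2.39, 3.01, 3.01, 3.01].

### API

Orientations are given as a 3x3 rotation matrix whose columns are the frame's x, y, z axes.
In Python, from workcell import ctrl gives the robot as it stands. The module is installed in compiled form; this text tells all that it offers.
- The arm moves only by the tool carry_out, never from a script. Its argument "increments" is a list of rows, each a list of 7 numbers: the shift along the tool's x, y, z in units of 30 mm (1.0 is 30 mm), then the turn, a rotation vector about the tool's x, y, z in units of 5 degrees (1.0 is 5 degrees), then the opening, from 0 (shut) to 1 (fully open). In form: [[tx, ty, tz, rx, ry, rz, grip], ...]. A call has 1 to 12 rows; each row is the pose to reach, as a shift and turn from the pose commanded when the call began, along the tool's axes at that moment; what a row does not reach only later rows make up. A row lasts 1/12 s, in which the tool goes at most 41.7 mm and 7.16 degrees, less where a joint would pass 70% of its speed; a pose out of reach is approached as far as the arm can. A call with a gripper value outside its range is refused whole. The fingers move at their own pace and stop on an object; "grip_force" is the grip in N (left out, the last holds). Time passes only in rows, so rows that repeat a pose let the fingers close. It gives the time, the measured TCP pose, the force, the opening and the grip force at its end, in the units of the state.
- ctrl.get_obs(): the state, without advancing time (a new reading comes with each control period).
- ctrl.read_camera(name): name is "scene" or "side" or "wrist"; returns a dict with "img" (384x512x3 uint8, red, green, blue), "mtx" (3x3 intrinsics, pixels), "camera_from_world" (4x4, takes a point from world to camera coordinates). Camera axes: x right, y up, looking along -z (the intrinsics and any distortion apply to the point x, -y, -z); pixel columns grow to the right and rows downward; lengths in mm; the calibration is good to about 2 mm. A picture is of the moment at which its call begins. There is no depth.
- ctrl.finish_job(): hands the job in; it is judged then, once.
The state is a dict: "t": time; "qpos": joint angles; "joint_vel": joint speeds; "joint_torque": joint torques, N m; "eef_pos": TCP position; "ee_rot": TCP orientation; "force": force on the tool from outside, world axes, zero at the start; "moment": the same for the moment, N m; "opening": finger opening in mm; "grasp_force": force on a finger pad.
Only numpy, scipy, OpenCV 4.12 (cv2) and the standard library are available. Lean on these libraries where they do the work, as an engineer would, in place of code of your own. Each camera call takes 0.05 s, during which the arm holds its last target. There are 200 camera calls.

## Working session

There is one attempt and no reset: what is moved stays moved. The work goes in short steps, Python scripts to look and compute and a tool call to move; the robot and the scene stay as the last step left them, time stands still between calls to the robot, and variables do not carry over. Pictures are saved under pics/ and viewed, at most 14 in all, crops included, and the job is handed in when it is done.

Besides the shell and the picture viewer there is one more tool, called after ">>>" by a JSON object that holds its "method" and its "body". carry_out: Moves the arm, as the interface text tells. Its arguments: {"type":"object","properties":{"increments":{"type":"array","items":{"type":"array","items":{"type":"number"}}},"grip_force":{"type":"number"}},"required":["increments"]}

```bash
mkdir -p pics
cat > h.py <<'E'
import numpy as np, cv2
from workcell import ctrl
def cam(n):
    c=ctrl.read_camera(n); c['img']=np.asarray(c['img']); return c
def save(c,fn,box=None,s=1):
    im=c['img'][:,:,::-1]
    if box: im=im[box[1]:box[3],box[0]:box[2]]
    cv2.imwrite('pics/'+fn,cv2.resize(im,None,fx=s,fy=s,interpolation=cv2.INTER_CUBIC))
def ray(c,u,v):
    K=np.array(c['mtx']);T=np.array(c['camera_from_world'])
    d=np.linalg.inv(K)@[u,v,1]; d=np.array([d[0],-d[1],-d[2]])
    R=T[:3,:3]; return -R.T@T[:3,3], R.T@d
def px2w(c,u,v,z):
    o,d=ray(c,u,v); return o+d*(z-o[2])/d[2]
def proj(c,p):
    K=np.array(c['mtx']);T=np.array(c['camera_from_world'])
    q=T[:3,:3]@np.asarray(p,float)+T[:3,3]; q=K@[q[0],-q[1],-q[2]]; return q[:2]/q[2]
E
python3 - <<'E'
from h import *
for n in ['scene','side']:
    c=cam(n); save(c,n+'0.png',s=1.56); o,d=ray(c,256,192); print(n,o.round(),d.round(2),sorted(c.keys())); np.savez('pics/'+n+'0.npz',**{k:c[k] for k in ['img','mtx','camera_from_world']})
s=ctrl.get_obs(); print(s)
E
```

```text
scene [   37. -1106.   715.] [ 0.37  0.79 -0.49] ['camera_from_world', 'img', 'mtx']
side [ 259. -838.  768.] [ 0.23  0.72 -0.66] ['camera_from_world', 'img', 'mtx']
{'t': 0.1, 'qpos': array([ 1.227536  ,  0.41789705, -0.01028458,  1.6140648 ,  0.00468745,
        1.11070197, -0.05300711]), 'joint_vel': array([ 0.00141489, -0.00254429, -0.00092711, -0.00156218,  0.00088954,
       -0.00024445, -0.00029554]), 'joint_torque': array([ 2.55150066e-03, -8.52572465e+01,  6.40267991e-01, -4.26689887e+01,
       -4.89661109e-02,  1.64569239e-02,  5.56676787e-05]), 'eef_pos': array([ 185.64055514, -596.46343037,  204.91935487]), 'ee_rot': array([[ 9.54821246e-01,  2.97180481e-01, -3.86251251e-04],
       [ 2.97180722e-01, -9.54820753e-01,  9.73683466e-04],
       [-7.94409896e-05, -1.04448009e-03, -9.99999451e-01]]), 'force': array([ 0.08410037, -0.2280757 , -0.38041183]), 'moment': array([0.00621584, 0.04037551, 0.02084703]), 'grasp_force': 0.0, 'opening': 94.4032883281619}
```

View pics/scene0.png

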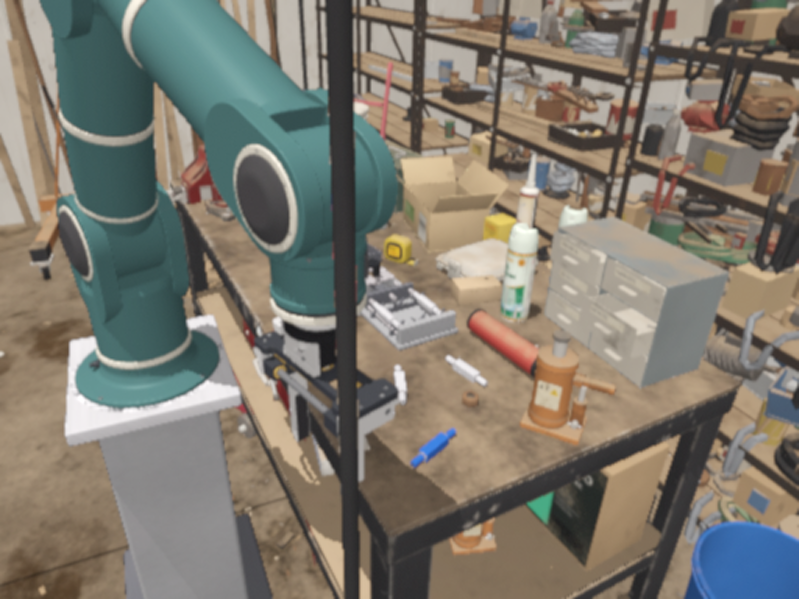

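View pics/side0.png

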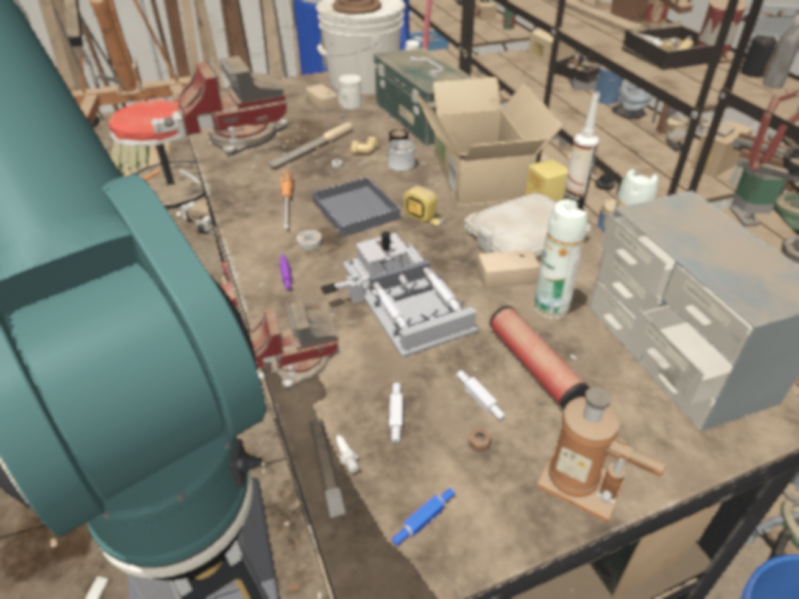

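The side view (pixels of the 1.56x picture) shows the fixture at about (410,290) with finished spindles in both outer lanes, the tray at (357,205), and white blanks at (396,411) and (481,395). The blue decoy is at (423,515), the purple one at (286,270), the spark plug at (346,452), and the nut at (480,439).

Run:
```python
from h import *
c=dict(np.load('pics/side0.npz'))
for nm,u,v,z in [('headR',475,322,54),('headL',403,338,54),('knob top',384,236,96),('pad',332,288,40),('rodA',396,411,9),('rodA1',396,384,9),('rodA2',396,438,9),('rodB',481,395,9),('rodB1',461,374,9),('rodB2',502,415,9),('trayL',315,192,30),('trayB',347,230,30),('trayR',400,209,30),('trayT',365,181,30),('plug',346,452,8),('blue',423,515,9),('nut',480,439,10),('purple',286,270,9),('bearing',309,240,10),('tape',420,205,30)]:
    print(nm,px2w(c,u/1.5625,v/1.5625,z).round())
w=cam('wrist'); save(w,'w0.png'); s=ctrl.get_obs()
o,d=ray(w,256,192); R=s['ee_rot']; T=np.array(w['camera_from_world'])
print('cam in tool',R.T@(o-s['eef_pos']),R.T@d, (T[:3,:3]@R).round(3), w['mtx'])
```

```text
headR [ 618. -153.   54.]
headL [ 487. -150.   54.]
knob top [528.  91.  96.]
pad [406.  35.  40.]
rodA [ 438. -259.    9.]
rodA1 [ 455. -206.    9.]
rodA2 [ 422. -308.    9.]
rodB [ 579. -273.    9.]
rodB1 [ 566. -220.    9.]
rodB2 [ 594. -320.    9.]
trayL [453. 410.  30.]
trayB [485. 230.  30.]
trayR [621. 273.  30.]
trayT [580. 421.  30.]
plug [ 344. -307.    8.]
blue [ 418. -440.    9.]
nut [ 542. -352.   10.]
purple [336. 160.   9.]
bearing [403. 248.  10.]
tape [670. 274.  30.]
cam in tool [  72.73532851   -1.02056668 -178.28703193] [-0.25896439  0.01308359  0.96591981] [[ 0.     1.     0.   ]
 [ 0.968 -0.     0.252]
 [ 0.252  0.    -0.968]] [[297.09661125   0.         252.05190508]
 [  0.         297.09661125 189.7332611 ]
 [  0.           0.           1.        ]]
```

View pics/w0.png

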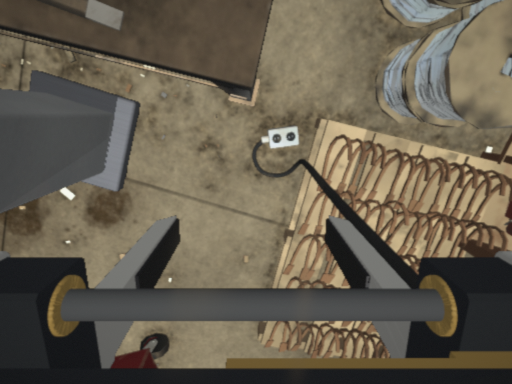

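The wrist view shows only the floor and the table edge, with fingers across the bottom half. Next I move over the fixture.

```bash
cat >> h.py <<'E'
from scipy.spatial.transform import Rotation as Ro
def Rdown(yaw,tilt=0):  # tool x at world yaw (deg), z down
    a=np.radians(yaw); x=np.array([np.cos(a),np.sin(a),0]); z=np.array([0,0,-1.])
    return np.c_[x,np.cross(z,x),z]
def to(p,yaw=None,s=None):
    s=s or ctrl.get_obs(); R=s['ee_rot']
    d=R.T@(np.asarray(p)-s['eef_pos'])
    Rt=Rdown(yaw) if yaw is not None else R
    rv=np.degrees(Ro.from_matrix(R.T@Rt).as_rotvec())
    print('shift',(d/30).round(3),'turn',(rv/5).round(3),'rows',np.ceil(max(np.linalg.norm(d)/41.7,np.linalg.norm(rv)/7.16)))
E
python3 - <<'E'
from h import *
to([530,-110,370],95.7)
E
```

```text
shift [ 15.779 -12.077  -5.491] turn [-9.0000e-03 -6.0000e-03 -1.5682e+01] rows 15.0
```

>>> {"method": "carry_out", "body": {"increments": [[2, -1.5, -3, 0, 0, 0, 1], [3, -2.5, -5.5, 0, 0, -2, 1], [15.78, -12.08, -5.5, 0, 0, -15.68, 1], [15.78, -12.08, -5.5, 0, 0, -15.68, 1], [15.78, -12.08, -5.5, 0, 0, -15.68, 1], [15.78, -12.08, -5.5, 0, 0, -15.68, 1], [15.78, -12.08, -5.5, 0, 0, -15.68, 1], [15.78, -12.08, -5.5, 0, 0, -15.68, 1], [15.78, -12.08, -5.5, 0, 0, -15.68, 1], [15.78, -12.08, -5.5, 0, 0, -15.68, 1], [15.78, -12.08, -5.5, 0, 0, -15.68, 1], [15.78, -12.08, -5.5, 0, 0, -15.68, 1]]}}

```text
t: 1.15
eef_pos: [451.9, -219.0, 346.4]
ee_rot: [[-0.105, 0.994, -0.0], [0.994, 0.105, -0.0], [-0.0, -0.0, -1.0]]
force: [0.2, -1.3, -0.3]
opening: 93.6
grasp_force: 0.0
```

Run:
```python
from h import *
to([530,-110,370],95.7)
```

```text
shift [ 3.34   2.973 -0.789] turn [-0.     0.003  0.069] rows 4.0
```

>>> {"method": "carry_out", "body": {"increments": [[3.3, 3, -0.8, 0, 0, 0, 1], [3.3, 3, -0.8, 0, 0, 0, 1], [3.3, 3, -0.8, 0, 0, 0, 1], [3.3, 3, -0.8, 0, 0, 0, 1], [3.3, 3, -0.8, 0, 0, 0, 1], [3.3, 3, -0.8, 0, 0, 0, 1]]}}

```text
t: 1.65
eef_pos: [531.0, -113.2, 369.5]
ee_rot: [[-0.1, 0.995, -0.001], [0.995, 0.1, 0.0], [0.0, -0.001, -1.0]]
force: [-0.3, -0.3, -1.0]
opening: 93.8
grasp_force: 0.0
```

Run:
```python
from h import *
c=cam('wrist'); save(c,'w1.png',s=1.56); np.savez('pics/w1.npz',**c); np.savez('pics/w1s.npz',p=ctrl.get_obs()['eef_pos'])
c=cam('side'); np.savez('pics/side1.npz',**c); print(ctrl.get_obs()['eef_pos'])
save(c,'side1.png',(170,110,400,384),2.1)
```

```text
[ 530.4546206  -114.63645094  369.56287558]
```

View pics/w1.png

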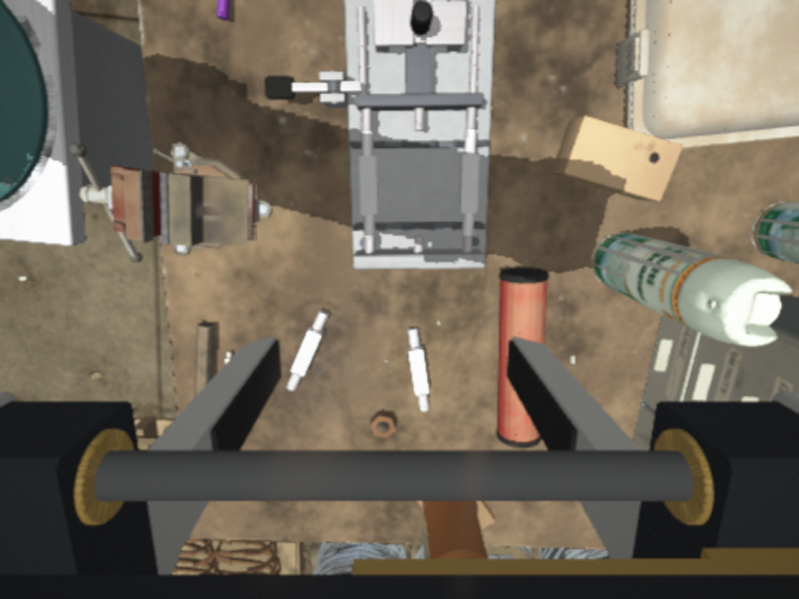

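The wrist view shows the fixture between x 350 and 490, with the knob at (422,15) and the lever pad at (278,88). Two finished spindles lie in the outer lanes at (367,190) and (470,190). Blanks are at (308,350) and (419,368), and the nut is at (383,425).

Run:
```python
from h import *
c=dict(np.load('pics/w1.npz'))
save(c,'w1c.png',(160,0,330,176),3.4)
```

```text
(no output)
```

View pics/w1c.png

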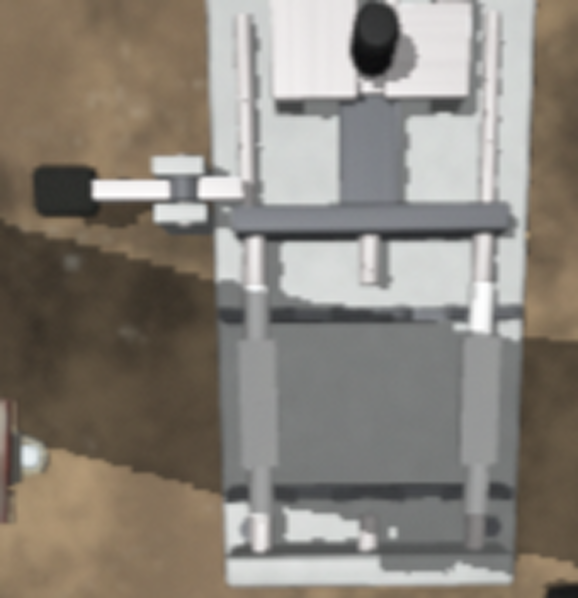

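View pics/side1.png

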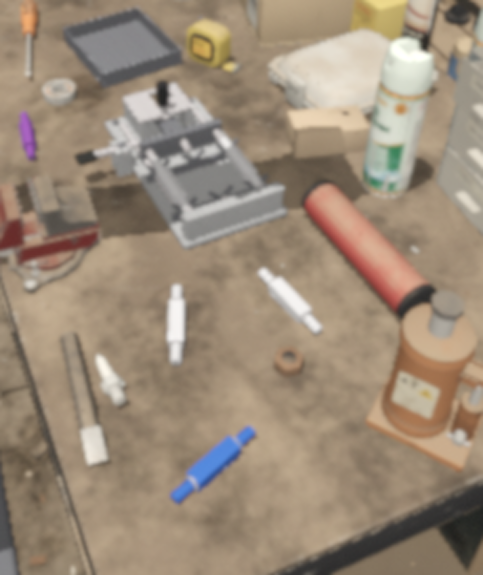

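The crops show the bar ends at (232,222) and (512,222), the head top edge near y=583, the knob top at (374,22), the pad at (65,190), and the spindles at (258,403) and (481,400). The side crop shows only two white blanks on the bench, at (177,322) and (290,300).

Run:
```python
from h import *
c=dict(np.load('pics/w1.npz'))
P={}
for nm,u,v,z in [('barL',232,207,52),('barR',510,203,52),('knobtop',375,22,96),('knobbase',372,60,56),('padL',34,190,45),('padR',96,190,45),('headBL',229,584,54),('headBR',513,584,54),('hexL',258,403,46),('hexR',481,400,46),('LstubB',260,550,42.5),('RstubB',476,545,42.5),('Lu',256,236,42.5),('Ru',485,236,42.5),('hexLt',257,340,46),('hexLb',260,467,46),('hexRt',482,335,46),('hexRb',479,465,46),('bedR',528,215,12),('bedL',213,215,12)]:
    P[nm]=px2w(c,160+u/3.4,v/3.4,z); print(nm,P[nm].round(1))
# blanks by mask
hsv=cv2.cvtColor(c['img'],cv2.COLOR_RGB2HSV); m=((hsv[...,1]<40)&(hsv[...,2]>165)).astype(np.uint8)
for k in cv2.findContours(m,0,1)[0]:
    if cv2.contourArea(k)>100:
        (u,v),sz,a=cv2.minAreaRect(k)
        if v>190 and v<270 and 160<u<300:
            b=cv2.boxPoints(((u,v),sz,a)); i=0 if np.linalg.norm(b[0]-b[1])>np.linalg.norm(b[1]-b[2]) else 1
            e1=(b[(i+1)%4]+b[(i+2)%4])/2; e2=(b[i]+b[(i+3)%4])/2
            A,B=px2w(c,*e1,12),px2w(c,*e2,12); print('blank',(u,v),sz,px2w(c,u,v,15).round(1),((A+B)/2).round(1),np.linalg.norm(A-B),np.degrees(np.arctan2(*(B-A)[[1,0]])))
```

```text
barL [478.6  33.6  52. ]
barR [604.4  48.   52. ]
knobtop [533.7 101.   96. ]
knobbase [535.1  98.7  56. ]
padL [386.7  32.7  45. ]
padR [415.1  35.6  45. ]
headBL [ 491.3 -140.5   54. ]
headBR [ 631.9 -126.2   54. ]
hexL [497.7 -52.   46. ]
hexR [604.7 -39.7  46. ]
LstubB [ 504.8 -123.8   42.5]
RstubB [ 612.9 -110.3   42.5]
Lu [489.9  23.6  42.5]
Ru [596.5  34.3  42.5]
hexLt [494.6 -22.9  46. ]
hexLb [501.3 -82.3  46. ]
hexRt [600.9  -9.9  46. ]
hexRb [608.1 -70.5  46. ]
bedR [620.7  50.5  12. ]
bedL [466.   34.9  12. ]
blank (267.7099914550781, 236.96998596191406) (53.03300857543945, 9.899495124816895) [ 576.7 -268.4   15. ] [ 577.3 -271.    12. ] 111.22534024030645 104.07220089845838
blank (196.0567169189453, 224.7474365234375) (10.05192756652832, 53.3056755065918) [ 437.5 -257.2   15. ] [ 436.6 -259.5   12. ] 110.12030440600589 -109.13311905165911
```

Run:
```python
from h import *
w=dict(np.load('pics/w1.npz')); s=dict(np.load('pics/side1.npz'))
def tri(a,b):
    o1,d1=ray(w,*a); o2,d2=ray(s,*b); d1/=np.linalg.norm(d1); d2/=np.linalg.norm(d2)
    t=np.linalg.lstsq(np.c_[d1,-d2],o2-o1,rcond=None)[0]; return (o1+d1*t[0]).round(), np.linalg.norm(o1+d1*t[0]-o2-d2*t[1]).round(1)
f=lambda u,v:(u/1.5625,v/1.5625); g=lambda u,v:(170+u/2.1,110+v/2.1)
print('vise TR',tri(f(252,180),g(75,180)),'vise BR',tri(f(255,238),g(97,215)))
print('knob',tri((160+375/3.4,22/3.4),g(162,88)))
for z in (60,90,120): print(z,px2w(w,*f(252,180),z).round(),px2w(w,*f(180,150),z).round())
print(ctrl.get_obs()['qpos'])
F=np.array([546.1,-1.3]);a=np.radians(6.5)
def fx(x,y,z): return [F[0]+x*np.cos(a)-y*np.sin(a),F[1]+x*np.sin(a)+y*np.cos(a),z]
to(fx(-140,51.5,110),6.5); print(fx(-140,51.5,21))
```

```text
vise TR (array([384., -58.,  75.]), np.float64(15.8)) vise BR (array([ 387., -116.,   68.]), np.float64(4.0))
knob (array([534., 105.,  82.]), np.float64(2.9))
60 [380. -58.  60.] [307. -36.  60.]
90 [389. -57.  90.] [320. -37.  90.]
120 [397. -56. 120.] [334. -37. 120.]
[ 0.6302829   0.19364463 -0.55742277  1.57064395  0.10364477  1.4075809
  0.16225222]
shift [ 5.354 -3.798  8.654] turn [-5.0000e-03  8.0000e-03  1.7822e+01] rows 13.0
[np.float64(401.16997469623055), np.float64(34.02050063983731), 21]
```

Add to h.py:
```python
F=np.array([546.1,-1.3]);A=6.5;a_=np.radians(A)
def fx(x,y,z): return np.array([F[0]+x*np.cos(a_)-y*np.sin(a_),F[1]+x*np.sin(a_)+y*np.cos(a_),z])
def inf(p):
    d=np.asarray(p)[:2]-F; return np.array([d[0]*np.cos(a_)+d[1]*np.sin(a_),-d[0]*np.sin(a_)+d[1]*np.cos(a_),p[2]]).round(1)
```

```text
(no output)
```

>>> {"method": "carry_out", "body": {"increments": [[5.35, -3.8, 8.65, 0, 0, 17.82, 0.5], [5.35, -3.8, 8.65, 0, 0, 17.82, 0.5], [5.35, -3.8, 8.65, 0, 0, 17.82, 0.5], [5.35, -3.8, 8.65, 0, 0, 17.82, 0.5], [5.35, -3.8, 8.65, 0, 0, 17.82, 0.5], [5.35, -3.8, 8.65, 0, 0, 17.82, 0.5], [5.35, -3.8, 8.65, 0, 0, 17.82, 0.5], [5.35, -3.8, 8.65, 0, 0, 17.82, 0.5], [5.35, -3.8, 8.65, 0, 0, 17.82, 0.5], [5.35, -3.8, 8.65, 0, 0, 17.82, 0.5], [5.35, -3.8, 8.65, 0, 0, 17.82, 0.5], [5.35, -3.8, 8.65, 0, 0, 17.82, 0.5]]}}

```text
t: 2.75
eef_pos: [401.3, 33.8, 110.3]
ee_rot: [[0.98, 0.197, -0.0], [0.197, -0.98, -0.0], [-0.0, 0.0, -1.0]]
force: [-0.2, -0.7, 1.8]
opening: 47.0
grasp_force: 0.0
```

>>> {"method": "carry_out", "body": {"increments": [[0, 0, 0, 0, 0, 0, 0.5], [0, 0, 0, 0, 0, 0, 0.5], [0, 0, 0, 0, 0, 0, 0.5]]}}

```text
t: 3.0
eef_pos: [401.6, 34.4, 110.5]
ee_rot: [[0.978, 0.209, 0.0], [0.209, -0.978, -0.0], [-0.0, 0.0, -1.0]]
force: [0.2, 0.1, 0.0]
opening: 47.3
grasp_force: 0.0
```

Run:
```python
from h import *
to(fx(-140,51.5,21),6.5); c=cam('wrist'); save(c,'w2.png'); np.savez('pics/w2.npz',**c)
```

```text
shift [-0.015  0.008  2.982] turn [0.003 0.    1.108] rows 3.0
```

View pics/w2.png

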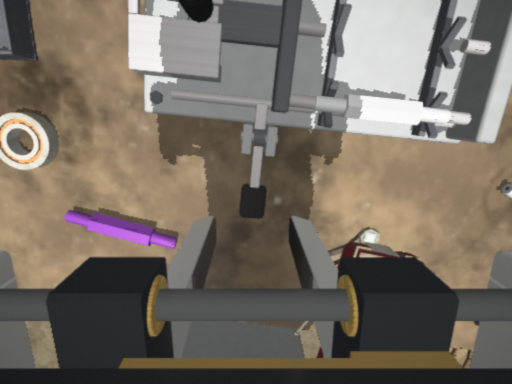

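The wrist view shows the lever pad at (253,200), centred between the open fingers. The purple part and the bearing are clear of them.

>>> {"method": "carry_out", "body": {"increments": [[0, 0, 2, 0, 0, 1.1, 0.5], [0, 0, 2.5, 0, 0, 1.1, 0.5], [0, 0, 2.98, 0, 0, 1.1, 0.5], [0, 0, 2.98, 0, 0, 1.1, 0.5], [0, 0, 2.98, 0, 0, 1.1, 0.5], [0, 0, 2.98, 0, 0, 1.1, 0.1], [0, 0, 2.98, 0, 0, 1.1, 0.1], [0, 0, 2.98, 0, 0, 1.1, 0.1], [0, 0, 2.98, 0, 0, 1.1, 0.1], [0, 0, 2.98, 0, 0, 1.1, 0.1], [0, 0, 2.98, 0, 0, 1.1, 0.1]], "grip_force": 20}}

```text
t: 3.97
eef_pos: [402.2, 34.2, 21.5]
ee_rot: [[0.994, 0.11, 0.001], [0.11, -0.994, -0.001], [0.001, 0.001, -1.0]]
force: [0.7, -7.0, 2.2]
opening: 21.7
grasp_force: 20.0
```

>>> {"method": "carry_out", "body": {"increments": [[0.04, 0, -0.36, 0, 0, 0, 0.1], [0.09, 0, -0.55, 0, 0, 0, 0.1], [0.15, 0, -0.71, 0, 0, 0, 0.1], [0.23, 0, -0.88, 0, 0, 0, 0.1], [0.32, 0, -1.04, 0, 0, 0, 0.1], [0.43, 0, -1.18, 0, 0, 0, 0.1], [0.56, 0, -1.32, 0, 0, 0, 0.1], [0.7, 0, -1.44, 0, 0, 0, 0.1], [0.84, 0, -1.54, 0, 0, 0, 0.1], [0.95, 0, -1.62, 0, 0, 0, 0.1], [0.95, 0, -1.62, 0, 0, 0, 0.1]]}}

```text
t: 4.88
eef_pos: [429.6, 37.2, 69.9]
ee_rot: [[0.994, 0.11, -0.001], [0.11, -0.994, -0.001], [-0.001, 0.001, -1.0]]
force: [-3.8, -6.3, 3.9]
opening: 21.4
grasp_force: 20.0
```

>>> {"method": "carry_out", "body": {"increments": [[0.06, 0, -0.04, 0, 0, 0, 0.1], [0.12, 0, -0.08, 0, 0, 0, 0.1], [0.12, 0, -0.08, 0, 0, 0, 0.1]]}}

```text
t: 5.13
eef_pos: [432.9, 37.5, 72.0]
ee_rot: [[0.994, 0.11, -0.002], [0.11, -0.994, -0.001], [-0.002, 0.001, -1.0]]
force: [-3.2, -4.8, 0.2]
opening: 21.8
grasp_force: 20.0
```

>>> {"method": "carry_out", "body": {"increments": [[0, 0, 0, 0, 0, 0, 0.5], [0, 0, 0, 0, 0, 0, 0.5], [0, 0, 0, 0, 0, 0, 0.5], [0, 0, 0, 0, 0, 0, 0.5], [0, 0, -1.5, 0, 0, 0, 0.5], [0, 0, -3, 0, 0, 0, 0.5], [0, 0, -4, 0, 0, 0, 0.5], [0, 0, -4, 0, 0, 0, 0.5]]}}

```text
t: 5.8
eef_pos: [436.4, 39.1, 198.1]
ee_rot: [[0.994, 0.111, 0.009], [0.111, -0.994, -0.0], [0.008, 0.001, -1.0]]
force: [0.9, 0.8, 0.3]
opening: 46.7
grasp_force: 0.0
```

Run:
```python
from h import *
to(fx(0,101.5,150),96.5); c=cam('wrist'); save(c,'w3.png',(160,40,400,260),2.5); print(ctrl.get_obs()['eef_pos'])
for z in (86,91): print(proj(c,fx(-114.7,51.5,z)))
```

```text
shift [ 3.464 -1.642  1.631] turn [  0.087  -0.066 -18.028] rows 13.0
[435.3730412   38.6330902  195.20731822]
[253.90706199 197.54600469]
[253.94205465 198.88999716]
```

View pics/w3.png

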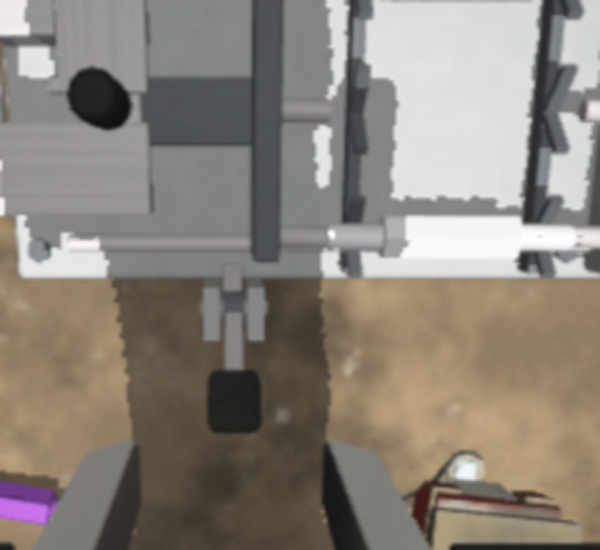

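The lever pad now sits at crop (233,400), full-frame (253,200). The fully-up projection is (254,198.5), so the lever is up. Next is the knob.

>>> {"method": "carry_out", "body": {"increments": [[3.46, -1.64, 1.0, 0.09, -0.07, -18, 0.6], [3.46, -1.64, 1.0, 0.09, -0.07, -18, 0.6], [3.46, -1.64, 1.0, 0.09, -0.07, -18, 0.6], [3.46, -1.64, 1.0, 0.09, -0.07, -18, 0.6], [3.46, -1.64, 1.0, 0.09, -0.07, -18, 0.6], [3.46, -1.64, 1.0, 0.09, -0.07, -18, 0.6], [3.46, -1.64, 1.0, 0.09, -0.07, -18, 0.6], [3.46, -1.64, 1.0, 0.09, -0.07, -18, 0.6], [3.46, -1.64, 1.0, 0.09, -0.07, -18, 0.6], [3.46, -1.64, 1.0, 0.09, -0.07, -18, 0.6], [3.46, -1.64, 1.0, 0.09, -0.07, -18, 0.6], [3.46, -1.64, 1.0, 0.09, -0.07, -18, 0.6]]}}

```text
t: 6.85
eef_pos: [530.9, 98.9, 161.1]
ee_rot: [[-0.046, 0.999, -0.01], [0.999, 0.046, 0.001], [0.001, -0.01, -1.0]]
force: [-0.6, -0.7, 0.3]
opening: 56.5
grasp_force: 0.0
```

>>> {"method": "carry_out", "body": {"increments": [[0, 0, 0, 0, 0, -1.1, 0.6], [0, 0, 0, 0, 0, -1.1, 0.6], [0, 0, 0, 0, 0, -1.1, 0.6]]}}

```text
t: 7.1
eef_pos: [531.0, 98.8, 161.3]
ee_rot: [[-0.132, 0.991, -0.01], [0.991, 0.132, 0.001], [0.002, -0.009, -1.0]]
force: [-0.2, 0.8, -0.5]
opening: 56.6
grasp_force: 0.0
```

Run:
```python
from h import *
to(fx(0,101.5,58),96.5)
c=cam('side'); save(c,'s2.png',(180,120,330,250),4)
```

```text
shift [2.000e-03 1.560e-01 3.443e+00] turn [-0.109 -0.023  0.218] rows 3.0
```

>>> {"method": "carry_out", "body": {"increments": [[0, 0.15, 1.2, -0.1, 0, 0.2, 0.6], [0, 0.15, 2.4, -0.1, 0, 0.2, 0.6], [0, 0.15, 3.44, -0.1, 0, 0.2, 0.6], [0, 0.15, 3.44, -0.1, 0, 0.2, 0.6], [0, 0.15, 3.44, -0.1, 0, 0.2, 0.6], [0, 0.15, 3.44, -0.1, 0, 0.2, 0.1], [0, 0.15, 3.44, -0.1, 0, 0.2, 0.1], [0, 0.15, 3.44, -0.1, 0, 0.2, 0.1], [0, 0.15, 3.44, -0.1, 0, 0.2, 0.1], [0, 0.15, 3.44, -0.1, 0, 0.2, 0.1], [0, 0.15, 3.44, -0.1, 0, 0.2, 0.1]], "grip_force": 45}}

```text
t: 8.07
eef_pos: [535.0, 99.4, 59.2]
ee_rot: [[-0.118, 0.993, 0.001], [0.993, 0.118, 0.001], [0.001, 0.001, -1.0]]
force: [0.5, -0.3, 1.0]
opening: 20.1
grasp_force: 5.5
```

>>> {"method": "carry_out", "body": {"increments": [[0, 0, 0, 0, 0, 0, 0.1], [0, 0, 0, 0, 0, 0, 0.1], [0.3, 0, 0, 0, 0, 0, 0.1], [0.6, 0, 0, 0, 0, 0, 0.1], [0.9, 0, 0, 0, 0, 0, 0.1], [1.1, 0, 0, 0, 0, 0, 0.1], [1.2, 0, 0, 0, 0, 0, 0.1], [1.2, 0, 0, 0, 0, 0, 0.1], [1.2, 0, 0, 0, 0, 0, 0.1]]}}

```text
t: 8.82
eef_pos: [531.1, 132.9, 58.9]
ee_rot: [[-0.116, 0.993, 0.0], [0.993, 0.116, -0.002], [-0.002, -0.0, -1.0]]
force: [0.2, -14.9, 8.1]
opening: 19.1
grasp_force: 45.0
```

Run:
```python
from h import *
s=ctrl.get_obs(); print(inf(s['eef_pos']),s['force'],s['opening'],s['grasp_force'])
```

```text
[  0.3 135.1  58.9] [  0.18598279 -14.8907244    8.12238306] 19.108407231753215 45.00232374994084
```

>>> {"method": "carry_out", "body": {"increments": [[0.07, 0, 0, 0, 0, 0, 0.1], [0.07, 0.2, 0, 0, 0, 0, 0.1], [0.07, 0.45, 0, 0, 0, 0, 0.1], [0.07, 0.67, 0, 0, 0, 0, 0.1], [0.07, 0.67, 0, 0, 0, 0, 0.1], [0.07, 0.67, 0, 0, 0, 0, 0.1]]}}

```text
t: 9.32
eef_pos: [551.1, 137.0, 58.9]
ee_rot: [[-0.116, 0.993, -0.0], [0.993, 0.116, -0.002], [-0.002, -0.0, -1.0]]
force: [0.4, -15.1, 9.0]
opening: 19.5
grasp_force: 45.0
```

Run:
```python
from h import *
s=ctrl.get_obs(); print(inf(s['eef_pos']),s['force'],s['opening'],s['grasp_force'])
```

```text
[ 20.6 136.8  58.9] [  0.42712024 -15.10163529   8.97366392] 19.533347013941587 45.002847517607734
```

>>> {"method": "carry_out", "body": {"increments": [[-0.1, 0, 0, 0, 0, 0, 0.1], [-0.2, 0, 0, 0, 0, 0, 0.1], [-0.28, 0, 0, 0, 0, 0, 0.1], [-0.33, 0, 0, 0, 0, 0, 0.1], [-0.33, 0, 0, 0, 0, 0, 0.1]]}}

```text
t: 9.73
eef_pos: [551.9, 127.5, 58.9]
ee_rot: [[-0.116, 0.993, -0.0], [0.993, 0.116, -0.001], [-0.001, -0.0, -1.0]]
force: [0.1, -11.6, 7.0]
opening: 19.2
grasp_force: 45.0
```

Run:
```python
from h import *
s=ctrl.get_obs(); print(inf(s['eef_pos']),s['force'],s['opening'],s['grasp_force'])
```

```text
[ 20.3 127.3  58.9] [  0.13920225 -11.64048642   6.98456579] 19.150866973222826 45.00222137547098
```

>>> {"method": "carry_out", "body": {"increments": [[-0.07, 0, 0, 0, 0, 0, 0.1], [-0.14, 0, 0, 0, 0, 0, 0.1], [-0.14, 0, 0, 0, 0, 0, 0.1]]}}

```text
t: 9.98
eef_pos: [551.9, 126.8, 59.0]
ee_rot: [[-0.119, 0.993, 0.0], [0.993, 0.119, 0.003], [0.003, 0.001, -1.0]]
force: [-0.7, 5.6, 3.0]
opening: 19.2
grasp_force: 45.0
```

Run:
```python
from h import *
s=ctrl.get_obs(); print(inf(s['eef_pos']),s['force'],s['opening'],s['grasp_force'])
```

```text
[ 20.3 126.6  59. ] [-0.65227017  5.55376555  2.9833992 ] 19.23040158737558 45.00070183421485
```

>>> {"method": "carry_out", "body": {"increments": [[0, 0, 0, 0, 0, 0, 0.5], [0, 0, 0, 0, 0, 0, 0.5], [0, 0, 0, 0, 0, 0, 0.5], [0, 0, 0, 0, 0, 0, 0.5], [0, 0, -1.5, 0, 0, 0, 0.5], [0, 0, -3, 0, 0, 0, 0.5], [0, 0, -3, 0, 0, 0, 0.5], [0, 0, -3, 0, 0, 0, 0.5]]}}

```text
t: 10.65
eef_pos: [553.4, 125.8, 151.7]
ee_rot: [[-0.118, 0.993, 0.005], [0.993, 0.118, 0.002], [0.001, 0.005, -1.0]]
force: [0.6, 0.2, 0.0]
opening: 46.9
grasp_force: 0.0
```

Run:
```python
from h import *
to(fx(-54,-45,100),96.5)
c=cam('side'); save(c,'s3.png',(190,120,320,230),4.5); np.savez('pics/side3.npz',**c); print(ctrl.get_obs()['eef_pos'])
```

```text
shift [-5.672 -2.556  1.705] turn [ 0.054 -0.014  0.051] rows 5.0
[552.60617323 125.34375152 149.86383378]
```

View pics/s3.png

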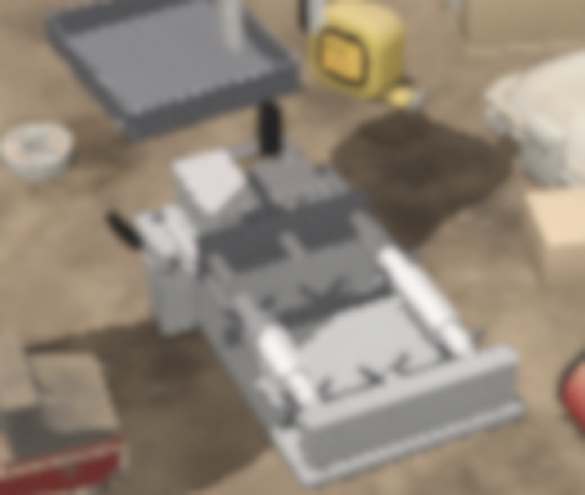

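The crop shows the bar back with the knob aside at (270,125), so it is hooked. The lever is up at (125,230), and both spindles are still in the outer lanes.

>>> {"method": "carry_out", "body": {"increments": [[-5.67, -2.55, 0.3, 0.05, 0, 0.05, 0.45], [-5.67, -2.55, 0.3, 0.05, 0, 0.05, 0.45], [-5.67, -2.55, 0.3, 0.05, 0, 0.05, 0.45], [-5.67, -2.55, 0.3, 0.05, 0, 0.05, 0.45], [-5.67, -2.55, 0.6, 0.05, 0, 0.05, 0.45], [-5.67, -2.55, 1.7, 0.05, 0, 0.05, 0.45], [-5.67, -2.55, 1.7, 0.05, 0, 0.05, 0.45], [-5.67, -2.55, 1.7, 0.05, 0, 0.05, 0.45]]}}

```text
t: 11.37
eef_pos: [494.9, -51.7, 96.5]
ee_rot: [[-0.114, 0.993, -0.008], [0.993, 0.114, 0.002], [0.003, -0.008, -1.0]]
force: [0.3, -0.3, -0.5]
opening: 42.2
grasp_force: 0.0
```

Run:
```python
from h import *
to(fx(-54,-45,19),96.5)
```

```text
shift [-0.034  0.105  2.582] turn [-0.086 -0.039  0.013] rows 2.0
```

>>> {"method": "carry_out", "body": {"increments": [[-0.03, 0.1, 1, -0.08, 0, 0, 0.45], [-0.03, 0.1, 2, -0.08, 0, 0, 0.45], [-0.03, 0.1, 2.58, -0.08, 0, 0, 0.45], [-0.03, 0.1, 2.58, -0.08, 0, 0, 0.45], [-0.03, 0.1, 2.58, -0.08, 0, 0, 0.1], [-0.03, 0.1, 2.58, -0.08, 0, 0, 0.1], [-0.03, 0.1, 2.58, -0.08, 0, 0, 0.1], [-0.03, 0.1, 2.58, -0.08, 0, 0, 0.1], [-0.03, 0.1, 2.58, -0.08, 0, 0, 0.1], [-0.03, 0.1, 2.58, -0.08, 0, 0, 0.1]], "grip_force": 40}}

```text
t: 12.2
eef_pos: [497.6, -53.1, 20.8]
ee_rot: [[-0.113, 0.994, 0.0], [0.994, 0.113, 0.001], [0.001, 0.0, -1.0]]
force: [-12.2, -0.1, 12.2]
opening: 17.5
grasp_force: 40.0
```

>>> {"method": "carry_out", "body": {"increments": [[0, 0, -0.7, 0, 0, 0, 0.1], [0, 0, -1.4, 0, 0, 0, 0.1], [0, 0, -2.4, 0, 0, 0, 0.1], [0, 0, -3.4, 0, 0, 0, 0.1], [2, 0, -4.4, 0, 0, 0, 0.1], [3, 0, -5, 0, 0, 0, 0.1], [3, 0, -5, 0, 0, 0, 0.1]]}}

```text
t: 12.78
eef_pos: [488.4, 40.4, 173.6]
ee_rot: [[-0.117, 0.993, 0.006], [0.993, 0.117, 0.002], [0.001, 0.007, -1.0]]
force: [0.5, 1.1, -1.1]
opening: 17.6
grasp_force: 40.0
```

Run:
```python
from h import *
to([530,225,320],96.5)
```

```text
shift [ 5.955  2.128 -4.858] turn [ 0.076 -0.013  0.04 ] rows 6.0
```

>>> {"method": "carry_out", "body": {"increments": [[5.95, 2.1, -4.85, 0, 0, 0, 0.1], [5.95, 2.1, -4.85, 0, 0, 0, 0.1], [5.95, 2.1, -4.85, 0, 0, 0, 0.1], [5.95, 2.1, -4.85, 0, 0, 0, 0.1], [5.95, 2.1, -4.85, 0, 0, 0, 0.1], [5.95, 2.1, -4.85, 0, 0, 0, 0.1], [5.95, 2.1, -4.85, 0, 0, 0, 0.1], [5.95, 2.1, -4.85, 0, 0, 0, 0.1], [5.95, 2.1, -4.85, 0, 0, 0, 0.1]]}}

```text
t: 13.53
eef_pos: [529.9, 220.0, 316.0]
ee_rot: [[-0.114, 0.994, 0.002], [0.994, 0.114, 0.001], [0.001, 0.002, -1.0]]
force: [0.0, -0.5, -1.1]
opening: 17.1
grasp_force: 40.0
```

Run:
```python
from h import *
c=cam('wrist'); save(c,'w4.png',s=1.5625); np.savez('pics/w4.npz',**c); print(ctrl.get_obs()['eef_pos'])
```

```text
[529.92375292 219.43904948 315.6991688 ]
```

View pics/w4.png

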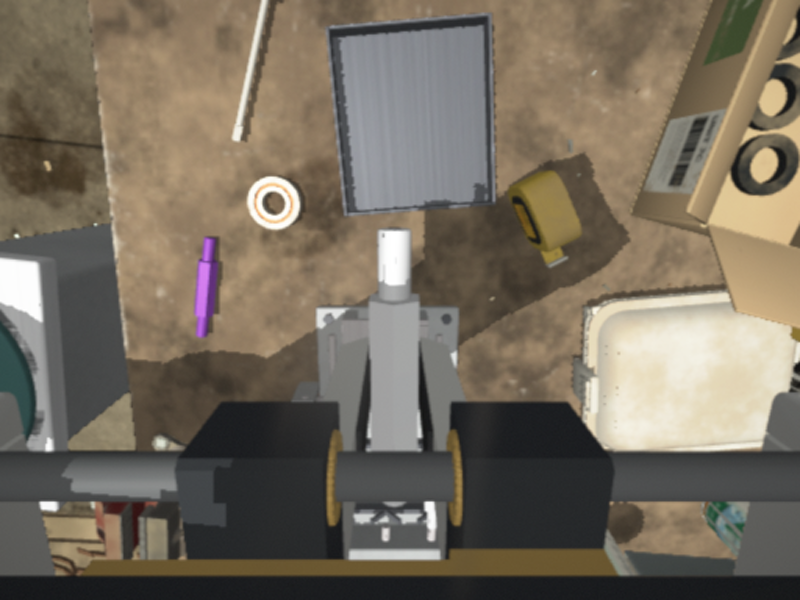

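The wrist view shows the tray rim corners at (329,26), (490,12), (495,204) and (345,215). The bearing is at (273,203), the tape measure at (545,215), and the spindle is firmly held.

Run:
```python
from h import *
c=dict(np.load('pics/w4.npz'))
q=[px2w(c,u/1.5625,v/1.5625,30) for u,v in [(329,27),(490,13),(495,204),(345,215)]]
for x in q: print(x.round(1))
m=np.mean(q,0); print('c',m)
for i in range(4):
    d=q[(i+1)%4]-q[i]; print(np.linalg.norm(d[:2]).round(1),np.degrees(np.arctan2(d[1],d[0])).round(1))
```

```text
[449.3 415.4  30. ]
[591.1 443.1  30. ]
[623.7 278.3  30. ]
[478.2 250.9  30. ]
c [535.57234233 346.92614774  30.        ]
144.5 11.0
168.0 -78.8
148.1 -169.3
167.1 100.0
```

Run:
```python
from h import *
to([529.1,381.4,110],190.7)
```

```text
shift [5.363 0.568 6.861] turn [ 2.3000e-02  1.3000e-02 -1.8844e+01] rows 14.0
```

>>> {"method": "carry_out", "body": {"increments": [[5.36, 0.57, 6.86, 0, 0, -18.84, 0.1], [5.36, 0.57, 6.86, 0, 0, -18.84, 0.1], [5.36, 0.57, 6.86, 0, 0, -18.84, 0.1], [5.36, 0.57, 6.86, 0, 0, -18.84, 0.1], [5.36, 0.57, 6.86, 0, 0, -18.84, 0.1], [5.36, 0.57, 6.86, 0, 0, -18.84, 0.1], [5.36, 0.57, 6.86, 0, 0, -18.84, 0.1], [5.36, 0.57, 6.86, 0, 0, -18.84, 0.1], [5.36, 0.57, 6.86, 0, 0, -18.84, 0.1], [5.36, 0.57, 6.86, 0, 0, -18.84, 0.1], [5.36, 0.57, 6.86, 0, 0, -18.84, 0.1], [5.36, 0.57, 6.86, 0, 0, -18.84, 0.1]]}}

```text
t: 14.58
eef_pos: [529.7, 381.0, 110.2]
ee_rot: [[-0.999, -0.048, 0.002], [-0.048, 0.999, 0.001], [-0.002, 0.001, -1.0]]
force: [0.1, -0.7, -0.8]
opening: 17.8
grasp_force: 40.0
```

Run:
```python
from h import *
s=ctrl.get_obs();print(s['eef_pos'],s['opening'],s['qpos'][6])
to([529.1,381.4,7],190.7)
```

```text
[529.67846505 381.0072201  110.1582296 ] 17.77490374503746 0.39911197541117066
shift [0.026 0.012 3.439] turn [ 0.006  0.025 -1.589] rows 3.0
```

>>> {"method": "carry_out", "body": {"increments": [[0, 0, 0.5, 0, 0, -1.6, 0.1], [0, 0, 1.5, 0, 0, -1.6, 0.1], [0, 0, 2.4, 0, 0, -1.6, 0.1], [0, 0, 3, 0, 0, -1.6, 0.1], [0, 0, 3.43, 0, 0, -1.6, 0.1], [0, 0, 3.43, 0, 0, -1.6, 0.1], [0, 0, 3.43, 0, 0, -1.6, 0.35], [0, 0, 3.43, 0, 0, -1.6, 0.35], [0, 0, 3.43, 0, 0, -1.6, 0.35], [0, 0, 2, 0, 0, -1.6, 0.35], [0, 0, 0.5, 0, 0, -1.6, 0.35], [0, 0, 0, 0, 0, -1.6, 0.35]]}}

```text
t: 15.58
eef_pos: [529.9, 384.3, 116.3]
ee_rot: [[-0.983, -0.182, 0.006], [-0.182, 0.983, 0.005], [-0.007, 0.004, -1.0]]
force: [-0.0, 0.3, 0.1]
opening: 33.0
grasp_force: 0.0
```

Run:
```python
from h import *
s=ctrl.get_obs();print(s['eef_pos'],s['opening'])
to(fx(54,-45,150),96.5)
```

```text
[529.94661221 384.26338841 116.27958002] 32.977552625371885
shift [  0.115 -14.353  -1.18 ] turn [ 0.099  0.025 18.801] rows 14.0
```

>>> {"method": "carry_out", "body": {"increments": [[0.1, -14.35, -1.8, 0.1, 0, 18.8, 0.45], [0.1, -14.35, -1.8, 0.1, 0, 18.8, 0.45], [0.1, -14.35, -1.8, 0.1, 0, 18.8, 0.45], [0.1, -14.35, -1.8, 0.1, 0, 18.8, 0.45], [0.1, -14.35, -1.8, 0.1, 0, 18.8, 0.45], [0.1, -14.35, -1.8, 0.1, 0, 18.8, 0.45], [0.1, -14.35, -1.8, 0.1, 0, 18.8, 0.45], [0.1, -14.35, -1.8, 0.1, 0, 18.8, 0.45], [0.1, -14.35, -1.8, 0.1, 0, 18.8, 0.45], [0.1, -14.35, -1.8, 0.1, 0, 18.8, 0.45], [0.1, -14.35, -1.8, 0.1, 0, 18.8, 0.45], [0.1, -14.35, -1.8, 0.1, 0, 18.8, 0.45]]}}

```text
t: 16.58
eef_pos: [605.5, -46.8, 165.3]
ee_rot: [[-0.239, 0.971, 0.0], [0.971, 0.239, -0.006], [-0.006, -0.001, -1.0]]
force: [-0.2, 1.0, -0.7]
opening: 42.6
grasp_force: 0.0
```

>>> {"method": "carry_out", "body": {"increments": [[0, 0, 0, 0, 0, 1.7, 0.45], [0, 0, 0, 0, 0, 1.7, 0.45], [0, 0, 0, 0, 0, 1.7, 0.45], [0, 0, 0, 0, 0, 1.7, 0.45]]}}

```text
t: 16.92
eef_pos: [604.6, -40.8, 164.6]
ee_rot: [[-0.11, 0.994, -0.001], [0.994, 0.11, -0.005], [-0.005, -0.001, -1.0]]
force: [0.4, -0.8, -0.1]
opening: 42.7
grasp_force: 0.0
```

Run:
```python
from h import *
s=ctrl.get_obs();print(s['eef_pos'],s['opening'])
to(fx(54,-45,20),96.5)
c=cam('side'); save(c,'s4.png',(190,100,320,230),4.5); np.savez('pics/side4.npz',**c)
```

```text
[604.60154778 -40.82766365 164.62944428] 42.683525407369736
shift [0.052 0.017 4.821] turn [-0.014  0.052 -0.039] rows 4.0
```

>>> {"method": "carry_out", "body": {"increments": [[0.05, 0, 1.4, 0, 0.05, 0, 0.45], [0.05, 0, 2.8, 0, 0.05, 0, 0.45], [0.05, 0, 4, 0, 0.05, 0, 0.45], [0.05, 0, 4.8, 0, 0.05, 0, 0.45], [0.05, 0, 4.8, 0, 0.05, 0, 0.45], [0.05, 0, 4.8, 0, 0.05, 0, 0.1], [0.05, 0, 4.8, 0, 0.05, 0, 0.1], [0.05, 0, 4.8, 0, 0.05, 0, 0.1], [0.05, 0, 4.8, 0, 0.05, 0, 0.1], [0.05, 0, 4.8, 0, 0.05, 0, 0.1], [0.05, 0, 4.8, 0, 0.05, 0, 0.1]]}}

```text
t: 17.88
eef_pos: [604.7, -40.6, 21.5]
ee_rot: [[-0.105, 0.994, -0.0], [0.994, 0.105, -0.001], [-0.001, -0.0, -1.0]]
force: [-3.4, 0.1, 10.8]
opening: 17.8
grasp_force: 40.0
```

>>> {"method": "carry_out", "body": {"increments": [[0, 0, -0.7, 0, 0, 0, 0.1], [0, 0, -1.4, 0, 0, 0, 0.1], [0, 0, -2.4, 0, 0, 0, 0.1], [0, 0, -3.4, 0, 0, 0, 0.1], [0, 0, -4.5, 0, 0, 0, 0.1], [0, 0, -5, 0, 0, 0, 0.1], [0, 0, -5, 0, 0, 0, 0.1]]}}

```text
t: 18.47
eef_pos: [606.2, -40.3, 174.5]
ee_rot: [[-0.105, 0.994, 0.004], [0.994, 0.105, -0.001], [-0.001, 0.004, -1.0]]
force: [-0.2, -0.3, -1.2]
opening: 17.8
grasp_force: 40.0
```

Run:
```python
from h import *
s=ctrl.get_obs();print(s['eef_pos'],s['opening'])
to([542.1,312.6,180],190.7)
```

```text
[606.15460971 -40.31155038 174.46092631] 17.79657666494692
shift [11.923 -0.886 -0.205] turn [  0.02    0.049 -18.933] rows 14.0
```

>>> {"method": "carry_out", "body": {"increments": [[11.92, -0.88, -0.3, 0, 0, -18.9, 0.1], [11.92, -0.88, -0.3, 0, 0, -18.9, 0.1], [11.92, -0.88, -0.3, 0, 0, -18.9, 0.1], [11.92, -0.88, -0.3, 0, 0, -18.9, 0.1], [11.92, -0.88, -0.3, 0, 0, -18.9, 0.1], [11.92, -0.88, -0.3, 0, 0, -18.9, 0.1], [11.92, -0.88, -0.3, 0, 0, -18.9, 0.1], [11.92, -0.88, -0.3, 0, 0, -18.9, 0.1], [11.92, -0.88, -0.3, 0, 0, -18.9, 0.1], [11.92, -0.88, -0.3, 0, 0, -18.9, 0.1], [11.92, -0.88, -0.3, 0, 0, -18.9, 0.1], [11.92, -0.88, -0.3, 0, 0, -18.9, 0.1]]}}

```text
t: 19.47
eef_pos: [540.2, 312.9, 178.6]
ee_rot: [[-0.999, -0.042, -0.002], [-0.042, 0.999, -0.0], [0.002, -0.0, -1.0]]
force: [0.4, -0.6, -0.9]
opening: 17.3
grasp_force: 40.0
```

>>> {"method": "carry_out", "body": {"increments": [[0, 0, 0.5, 0, 0, -1.6, 0.1], [0, 0, 1, 0, 0, -1.6, 0.1], [0, 0, 1, 0, 0, -1.6, 0.1], [0, 0, 1, 0, 0, -1.6, 0.1]]}}

```text
t: 19.8
eef_pos: [540.1, 312.0, 148.3]
ee_rot: [[-0.986, -0.169, -0.004], [-0.169, 0.986, -0.001], [0.004, -0.0, -1.0]]
force: [0.2, -0.9, -0.4]
opening: 17.6
grasp_force: 40.0
```

Run:
```python
from h import *
s=ctrl.get_obs();print(s['eef_pos'],s['opening'])
to([542.1,312.6,7.5],190.7)
```

```text
[540.13582022 312.04624752 148.25827443] 17.595106528688806
shift [-0.084  0.007  4.692] turn [ 0.    -0.041 -0.191] rows 4.0
```

>>> {"method": "carry_out", "body": {"increments": [[-0.08, 0, 1.4, 0, 0, -0.2, 0.1], [-0.08, 0, 2.8, 0, 0, -0.2, 0.1], [-0.08, 0, 3.8, 0, 0, -0.2, 0.1], [-0.08, 0, 4.4, 0, 0, -0.2, 0.1], [-0.08, 0, 4.7, 0, 0, -0.2, 0.1], [-0.08, 0, 4.7, 0, 0, -0.2, 0.1], [-0.08, 0, 4.7, 0, 0, -0.2, 0.35], [-0.08, 0, 4.7, 0, 0, -0.2, 0.35], [-0.08, 0, 4.7, 0, 0, -0.2, 0.35], [-0.08, 0, 3, 0, 0, -0.2, 0.35], [-0.08, 0, 1.5, 0, 0, -0.2, 0.35], [-0.08, 0, -2, 0, 0, -0.2, 0.45]]}}

```text
t: 20.8
eef_pos: [542.6, 313.0, 135.7]
ee_rot: [[-0.982, -0.191, -0.002], [-0.191, 0.982, 0.0], [0.002, 0.001, -1.0]]
force: [0.4, 0.6, 0.3]
opening: 36.7
grasp_force: 0.0
```

Run:
```python
from h import *
c=cam('side'); save(c,'s5.png',(150,90,350,310),2.7); np.savez('pics/side5.npz',**c)
w=cam('wrist'); np.savez('pics/w5.npz',**w)
hsv=cv2.cvtColor(c['img'],cv2.COLOR_RGB2HSV); m=((hsv[...,1]<40)&(hsv[...,2]>165)).astype(np.uint8)
for k in cv2.findContours(m,0,1)[0]:
    if cv2.contourArea(k)>60:
        (u,v),sz,a=cv2.minAreaRect(k)
        if v>225 and u>180 and u<340:
            b=cv2.boxPoints(((u,v),sz,a)); i=0 if np.linalg.norm(b[0]-b[1])>np.linalg.norm(b[1]-b[2]) else 1
            e1=(b[(i+1)%4]+b[(i+2)%4])/2; e2=(b[i]+b[(i+3)%4])/2
            A,B=px2w(c,*e1,9),px2w(c,*e2,9); print('white',(round(u),round(v)),sz,((A+B)/2).round(1),np.linalg.norm(A-B).round(),np.degrees(np.arctan2(*(B-A)[[1,0]])).round(1))
to([480,-370,340],105)
```

```text
white (214, 321) (18.33062744140625, 10.521127700805664) [ 307.8 -381.9    9. ] 44.0 87.6
white (221, 290) (24.050758361816406, 10.30746841430664) [ 341.7 -309.8    9. ] 64.0 108.4
white (253, 264) (37.0, 8.0) [ 437.2 -257.5    9. ] 115.0 72.0
white (308, 252) (41.01219177246094, 10.60660171508789) [ 579.2 -268.7    9. ] 115.0 105.4
shift [  6.419 -21.986  -6.763] turn [ 0.087  0.032 17.192] rows 18.0
```

View pics/s5.png

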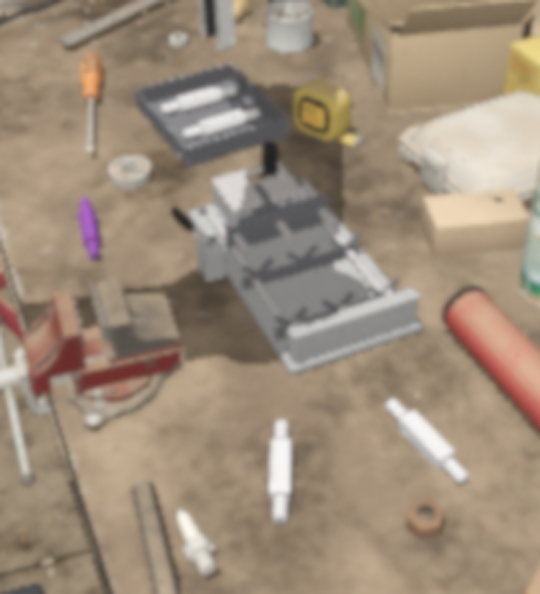

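The crop shows both finished spindles in the tray at (200,97) and (220,122). The fixture is empty with the bar hooked back, and the blanks are unmoved at (281,470) and (427,440).

Run:
```python
from h import *
to([437,-258.5,190],71)
```

```text
shift [  7.152 -18.081  -1.754] turn [1.0200e-01 6.0000e-03 2.3992e+01] rows 17.0
```

>>> {"method": "carry_out", "body": {"increments": [[0, 0, -1.75, 0, 0, 1, 0.5], [7.15, -18.08, -2, 0.1, 0, 24, 0.5], [7.15, -18.08, -2, 0.1, 0, 24, 0.5], [7.15, -18.08, -2, 0.1, 0, 24, 0.5], [7.15, -18.08, -2, 0.1, 0, 24, 0.5], [7.15, -18.08, -2, 0.1, 0, 24, 0.5], [7.15, -18.08, -2, 0.1, 0, 24, 0.5], [7.15, -18.08, -2, 0.1, 0, 24, 0.5], [7.15, -18.08, -2, 0.1, 0, 24, 0.5], [7.15, -18.08, -2, 0.1, 0, 24, 0.5], [7.15, -18.08, -2, 0.1, 0, 24, 0.5], [7.15, -18.08, -2, 0.1, 0, 24, 0.5]]}}

```text
t: 21.9
eef_pos: [458.0, -139.5, 190.4]
ee_rot: [[-0.289, 0.957, -0.003], [0.957, 0.289, -0.006], [-0.005, -0.005, -1.0]]
force: [1.0, -0.1, -0.3]
opening: 46.7
grasp_force: 0.0
```

Run:
```python
from h import *
to([437,-258.5,190],71)
```

```text
shift [-3.594 -1.819  0.039] turn [-0.039  0.073  7.165] rows 6.0
```

>>> {"method": "carry_out", "body": {"increments": [[-3.6, -1.82, 0, 0, 0.07, 7.1, 0.5], [-3.6, -1.82, 0, 0, 0.07, 7.1, 0.5], [-3.6, -1.82, 0, 0, 0.07, 7.1, 0.5], [-3.6, -1.82, 0, 0, 0.07, 7.1, 0.5], [-3.6, -1.82, 0, 0, 0.07, 7.1, 0.5], [-3.6, -1.82, 0, 0, 0.07, 7.1, 0.5], [-3.6, -1.82, 0, 0, 0.07, 7.1, 0.5], [-3.6, -1.82, 0, 0, 0.07, 7.1, 0.5]]}}

```text
t: 22.57
eef_pos: [438.7, -256.3, 190.4]
ee_rot: [[0.309, 0.951, -0.004], [0.951, -0.309, 0.001], [-0.001, -0.004, -1.0]]
force: [-0.2, -0.1, -0.3]
opening: 46.8
grasp_force: 0.0
```

```bash
cat >> h.py <<'E'
def blanks(c,box=None):
    hsv=cv2.cvtColor(c['img'],cv2.COLOR_RGB2HSV); m=((hsv[...,1]<45)&(hsv[...,2]>155)).astype(np.uint8); out=[]
    for k in cv2.findContours(m,0,1)[0]:
        if cv2.contourArea(k)>300:
            (u,v),sz,a=cv2.minAreaRect(k); b=cv2.boxPoints(((u,v),sz,a)); i=0 if np.linalg.norm(b[0]-b[1])>np.linalg.norm(b[1]-b[2]) else 1
            e1=(b[(i+1)%4]+b[(i+2)%4])/2; e2=(b[i]+b[(i+3)%4])/2
            P,Q=px2w(c,*e1,12),px2w(c,*e2,12); L=np.linalg.norm(P-Q)
            if 85<L<135: out.append(((P+Q)/2,np.degrees(np.arctan2(*(Q-P)[[1,0]]))%180)); print('blank',(round(u),round(v)),sz,out[-1][0].round(1),L.round(),out[-1][1].round(1))
    return out
E
python3 - <<'E'
from h import *
c=cam('wrist'); save(c,'w6.png'); np.savez('pics/w6.npz',**c); print(ctrl.get_obs()['eef_pos'])
b=blanks(c)
to([437,-258.5,100],71)
E
```

```text
[ 438.69683937 -256.31768144  190.31062168]
blank (252, 176) (87.0, 15.0) [ 436.5 -260.3   12. ] 109.0 72.0
blank (367, 150) (89.00263977050781, 18.247621536254883) [ 577.6 -271.4   12. ] 111.0 104.1
shift [-0.086 -0.018  3.01 ] turn [-0.05   0.005  0.19 ] rows 3.0
```

Run:
```python
from h import *
to([436.5,-260.3,3.5],71.6)
```

```text
shift [-1.470e-01 -1.000e-03  6.227e+00] turn [-0.05   0.004  0.07 ] rows 5.0
```

>>> {"method": "carry_out", "body": {"increments": [[-0.14, 0, 1.4, 0, 0, 0.05, 0.5], [-0.14, 0, 2.8, 0, 0, 0.05, 0.5], [-0.14, 0, 4.2, 0, 0, 0.05, 0.5], [-0.14, 0, 5.4, 0, 0, 0.05, 0.5], [-0.14, 0, 6.2, 0, 0, 0.05, 0.5], [-0.14, 0, 6.2, 0, 0, 0.05, 0.5], [-0.14, 0, 6.2, 0, 0, 0.05, 0.1], [-0.14, 0, 6.2, 0, 0, 0.05, 0.1], [-0.14, 0, 6.2, 0, 0, 0.05, 0.1], [-0.14, 0, 6.2, 0, 0, 0.05, 0.1], [-0.14, 0, 6.2, 0, 0, 0.05, 0.1], [-0.14, 0, 6.2, 0, 0, 0.05, 0.1]]}}

```text
t: 23.62
eef_pos: [436.4, -260.7, 4.3]
ee_rot: [[0.318, 0.948, -0.004], [0.948, -0.318, 0.001], [-0.0, -0.004, -1.0]]
force: [-0.3, 0.9, 2.8]
opening: 17.8
grasp_force: 40.0
```

Run:
```python
from h import *
s=ctrl.get_obs();print(s['eef_pos'],s['opening'],s['force'],s['grasp_force'])
to([436.5,-260.3,110],71.6); to(fx(-54.5,-41,110),96.5)
```

```text
[ 436.39174948 -260.65899989    4.33318693] 17.782838342269613 [-0.25323632  0.86075744  2.80568628] 40.00126540660858
shift [ 0.011 -0.016 -3.522] turn [-0.05   0.004 -0.03 ] rows 3.0
shift [ 7.351 -0.366 -3.523] turn [-0.05  -0.007 -5.01 ] rows 6.0
```

>>> {"method": "carry_out", "body": {"increments": [[0, 0, -1.2, 0, 0, 0, 0.1], [0, 0, -2.4, 0, 0, 0, 0.1], [0, 0, -3.5, 0, 0, 0, 0.1], [7.35, -0.37, -3.52, -0.05, 0, -5, 0.1], [7.35, -0.37, -3.52, -0.05, 0, -5, 0.1], [7.35, -0.37, -3.52, -0.05, 0, -5, 0.1], [7.35, -0.37, -3.52, -0.05, 0, -5, 0.1], [7.35, -0.37, -3.52, -0.05, 0, -5, 0.1], [7.35, -0.37, -3.52, -0.05, 0, -5, 0.1], [7.35, -0.37, -3.52, -0.05, 0, -5, 0.1], [7.35, -0.37, -3.52, -0.05, 0, -5, 0.1]]}}

```text
t: 24.53
eef_pos: [496.4, -47.6, 109.7]
ee_rot: [[-0.114, 0.993, -0.0], [0.993, 0.114, 0.001], [0.001, -0.0, -1.0]]
force: [-0.3, -0.4, -0.6]
opening: 17.9
grasp_force: 40.0
```

Run:
```python
from h import *
s=ctrl.get_obs();print(inf(s['eef_pos']),s['opening'],s['force'],s['grasp_force'])
to(fx(-54.5,-41,32.5),96.5)
c=cam('wrist'); save(c,'w7.png'); np.savez('pics/w7.npz',**c)
```

```text
[-54.6 -40.4 109.7] 17.927090649898847 [-0.29714109 -0.41499688 -0.60147529] 39.995949268341064
shift [-0.024  0.004  2.573] turn [-0.003 -0.009  0.009] rows 2.0
```

>>> {"method": "carry_out", "body": {"increments": [[-0.02, 0, 1, 0, 0, 0, 0.1], [-0.02, 0, 1.8, 0, 0, 0, 0.1], [-0.02, 0, 2.3, 0, 0, 0, 0.1], [-0.02, 0, 2.55, 0, 0, 0, 0.1], [-0.02, 0, 2.55, 0, 0, 0, 0.1]]}}

```text
t: 25.0
eef_pos: [496.6, -49.7, 32.5]
ee_rot: [[-0.111, 0.994, -0.0], [0.994, 0.111, 0.001], [0.001, -0.0, -1.0]]
force: [0.0, -1.2, -0.3]
opening: 17.5
grasp_force: 40.0
```

Just above the seat with no contact force. I open gently, then lift.

>>> {"method": "carry_out", "body": {"increments": [[0, 0, 0.03, 0, 0, 0, 0.2], [0, 0, 0.03, 0, 0, 0, 0.3], [0, 0, 0.03, 0, 0, 0, 0.45], [0, 0, 0.03, 0, 0, 0, 0.45], [0, 0, -1, 0, 0, 0, 0.45], [0, 0, -2.5, 0, 0, 0, 0.45], [0, 0, -4, 0, 0, 0, 0.5], [0, 0, -5, 0, 0, 0, 0.5], [0, 0, -5, 0, 0, 0, 0.5]]}}

```text
t: 25.75
eef_pos: [499.1, -48.5, 189.3]
ee_rot: [[-0.112, 0.994, 0.007], [0.994, 0.112, -0.001], [-0.002, 0.007, -1.0]]
force: [0.6, 0.2, 0.7]
opening: 47.2
grasp_force: 0.0
```

Run:
```python
from h import *
to([574.5,-262,190],104)
c=cam('side'); save(c,'s6.png',(190,120,320,230),4.5); np.savez('pics/side6.npz',**c); blanks(c)
w=cam('wrist'); np.savez('pics/w8.npz',**w); print('w'); blanks(w)
```

```text
shift [-7.355e+00  1.696e+00  5.000e-03] turn [ 0.077  0.03  -1.509] rows 6.0
blank (308, 253) (41.719295501708984, 10.60660171508789) [ 578.2 -271.9   12. ] 117.0 105.4
blank (109, 201) (26.0, 34.0) [106.2  92.7  12. ] 100.0 161.1
w
```

View pics/s6.png

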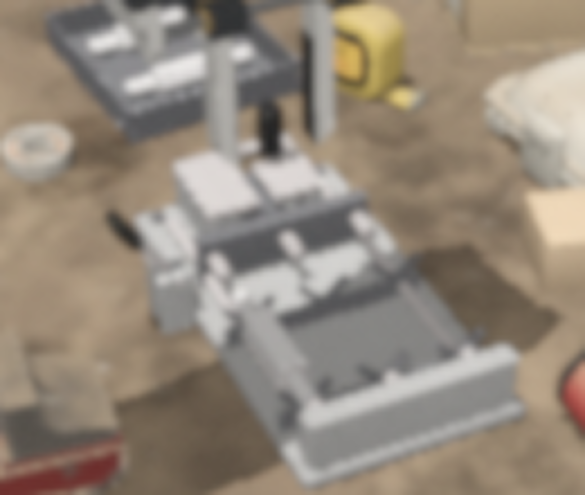

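The first blank lies in lane 1, at about (270,340) in the crop, and the fixture is otherwise unchanged. Next is the second blank.

>>> {"method": "carry_out", "body": {"increments": [[-7.4, 1.7, 0, 0.08, 0.03, -1.5, 0.5], [-7.4, 1.7, 0, 0.08, 0.03, -1.5, 0.5], [-7.4, 1.7, 0, 0.08, 0.03, -1.5, 0.5], [-7.4, 1.7, 0, 0.08, 0.03, -1.5, 0.5], [-7.4, 1.7, 0, 0.08, 0.03, -1.5, 0.5], [-7.4, 1.7, 0, 0.08, 0.03, -1.5, 0.5], [-7.4, 1.7, 0, 0.08, 0.03, -1.5, 0.5], [-7.4, 1.7, 0, 0.08, 0.03, -1.5, 0.5]]}}

```text
t: 26.52
eef_pos: [571.5, -263.9, 181.0]
ee_rot: [[-0.24, 0.971, -0.01], [0.971, 0.24, 0.004], [0.006, -0.008, -1.0]]
force: [-0.2, 0.6, -0.5]
opening: 47.1
grasp_force: 0.0
```

Run:
```python
from h import *
c=cam('wrist'); np.savez('pics/w9.npz',**c); print(ctrl.get_obs()['eef_pos'])
b=blanks(c)
for p,y in b: to([p[0],p[1],3.5],y)
```

```text
[ 571.62863903 -262.71296292  181.57091619]
blank (257, 182) (88.99998474121094, 13.999998092651367) [ 577.8 -271.1   12. ] 110.0 104.1
blank (300, 10) (20.0, 113.0) [576.2 -78.7  12. ] 118.0 13.8
shift [-0.355  0.179  5.932] turn [-0.092 -0.067 -0.03 ] rows 5.0
shift [5.881 1.677 5.957] turn [-0.125  0.02  18.044] rows 13.0
```

>>> {"method": "carry_out", "body": {"increments": [[-0.35, 0.18, 1.2, -0.09, -0.07, -0.03, 0.5], [-0.35, 0.18, 2.6, -0.09, -0.07, -0.03, 0.5], [-0.35, 0.18, 4, -0.09, -0.07, -0.03, 0.5], [-0.35, 0.18, 5.2, -0.09, -0.07, -0.03, 0.5], [-0.35, 0.18, 5.9, -0.09, -0.07, -0.03, 0.5], [-0.35, 0.18, 5.9, -0.09, -0.07, -0.03, 0.5], [-0.35, 0.18, 5.9, -0.09, -0.07, -0.03, 0.1], [-0.35, 0.18, 5.9, -0.09, -0.07, -0.03, 0.1], [-0.35, 0.18, 5.9, -0.09, -0.07, -0.03, 0.1], [-0.35, 0.18, 5.9, -0.09, -0.07, -0.03, 0.1], [-0.35, 0.18, 5.9, -0.09, -0.07, -0.03, 0.1], [-0.35, 0.18, 5.9, -0.09, -0.07, -0.03, 0.1]]}}

```text
t: 27.57
eef_pos: [578.7, -272.1, 6.4]
ee_rot: [[-0.243, 0.97, 0.002], [0.97, 0.243, -0.002], [-0.002, 0.001, -1.0]]
force: [-1.9, 1.9, 5.5]
opening: 17.6
grasp_force: 40.0
```

Run:
```python
from h import *
s=ctrl.get_obs();print(s['eef_pos'],s['opening'],s['force'],s['grasp_force'])
to(fx(53.5,-41,110),96.5)
```

```text
[ 578.70025896 -272.10353032    6.40321551] 17.611954765683336 [-1.88170123  1.89833245  5.52277236] 40.00182509422302
shift [ 7.421  2.736 -3.468] turn [0.018 0.027 1.518] rows 7.0
```

>>> {"method": "carry_out", "body": {"increments": [[0, 0, -1.2, 0, 0, 0, 0.1], [0, 0, -2.4, 0, 0, 0, 0.1], [0, 0, -3.5, 0, 0, 0, 0.1], [7.4, 2.74, -3.47, 0, 0, 1.5, 0.1], [7.4, 2.74, -3.47, 0, 0, 1.5, 0.1], [7.4, 2.74, -3.47, 0, 0, 1.5, 0.1], [7.4, 2.74, -3.47, 0, 0, 1.5, 0.1], [7.4, 2.74, -3.47, 0, 0, 1.5, 0.1], [7.4, 2.74, -3.47, 0, 0, 1.5, 0.1], [7.4, 2.74, -3.47, 0, 0, 1.5, 0.1], [7.4, 2.74, -3.47, 0, 0, 1.5, 0.1], [7.4, 2.74, -3.47, 0, 0, 1.5, 0.1]]}}

```text
t: 28.57
eef_pos: [604.0, -37.4, 109.5]
ee_rot: [[-0.114, 0.993, 0.001], [0.993, 0.114, -0.002], [-0.002, 0.001, -1.0]]
force: [0.2, -0.3, 0.5]
opening: 17.5
grasp_force: 40.0
```

Run:
```python
from h import *
s=ctrl.get_obs();print(inf(s['eef_pos']),s['opening'],s['force'],s['grasp_force'])
to(fx(53.5,-41,34.6),96.5)
```

```text
[ 53.5 -42.4 109.5] 17.520505143008613 [ 0.20005766 -0.29993665  0.45141693] 39.999058842659
shift [ 5.200e-02 -1.000e-03  2.497e+00] turn [0.012 0.028 0.013] rows 2.0
```

>>> {"method": "carry_out", "body": {"increments": [[0.05, 0, 1, 0, 0, 0, 0.1], [0.05, 0, 1.8, 0, 0, 0, 0.1], [0.05, 0, 2.3, 0, 0, 0, 0.1], [0.05, 0, 2.5, 0, 0, 0, 0.1], [0.05, 0, 2.5, 0, 0, 0, 0.1], [0.05, 0, 2.5, 0, 0, 0, 0.1]]}}

```text
t: 29.07
eef_pos: [604.2, -36.1, 34.8]
ee_rot: [[-0.113, 0.994, 0.002], [0.994, 0.113, -0.002], [-0.002, 0.001, -1.0]]
force: [-0.0, 0.4, -1.2]
opening: 17.7
grasp_force: 40.0
```

>>> {"method": "carry_out", "body": {"increments": [[0, 0, 0.02, 0, 0, 0, 0.2], [0, 0, 0.02, 0, 0, 0, 0.3], [0, 0, 0.02, 0, 0, 0, 0.45], [0, 0, 0.02, 0, 0, 0, 0.45], [0, 0, -1, 0, 0, 0, 0.45], [0, 0, -2.5, 0, 0, 0, 0.45], [0, 0, -4, 0, 0, 0, 0.5], [0, 0, -5, 0, 0, 0, 0.5], [-3, -1.8, -9, 0, 0, 0, 0.9], [-3, -1.8, -9, 0, 0, 0, 0.9], [-3, -1.8, -9, 0, 0, 0, 0.9], [-3, -1.8, -9, 0, 0, 0, 0.9]]}}

```text
t: 30.07
eef_pos: [559.6, -131.8, 307.0]
ee_rot: [[-0.114, 0.993, 0.003], [0.993, 0.114, -0.003], [-0.003, 0.002, -1.0]]
force: [0.4, 0.4, 0.0]
opening: 70.1
grasp_force: 0.0
```

Run:
```python
from h import *
c=cam('wrist'); save(c,'w10.png',(130,0,360,180),3.3); np.savez('pics/w10.npz',**c); s=ctrl.get_obs(); print(s['eef_pos'])
for x in (-54,54): print([ (np.array(proj(c,fx(x,y,z)))-[130,0])*3.3 for y,z in ((-45,45.5),(-15,45.5),(-75,45.5),(-71,45.5))])
to(fx(20,127,150),96.5)
```

```text
[ 559.97922208 -135.89070604  311.11652462]
[array([280.17352097, 339.51766756]), array([278.02106641, 265.6005541 ]), array([282.2494155 , 410.80564475]), array([281.97690583, 401.44743191])]
[array([530.95227881, 339.93487383]), array([533.42231882, 266.08311274]), array([528.57002882, 411.16179958]), array([528.8827585 , 401.81149051])]
shift [8.777 0.658 5.323] turn [ 0.064  0.067 -0.035] rows 8.0
```

View pics/w10.png

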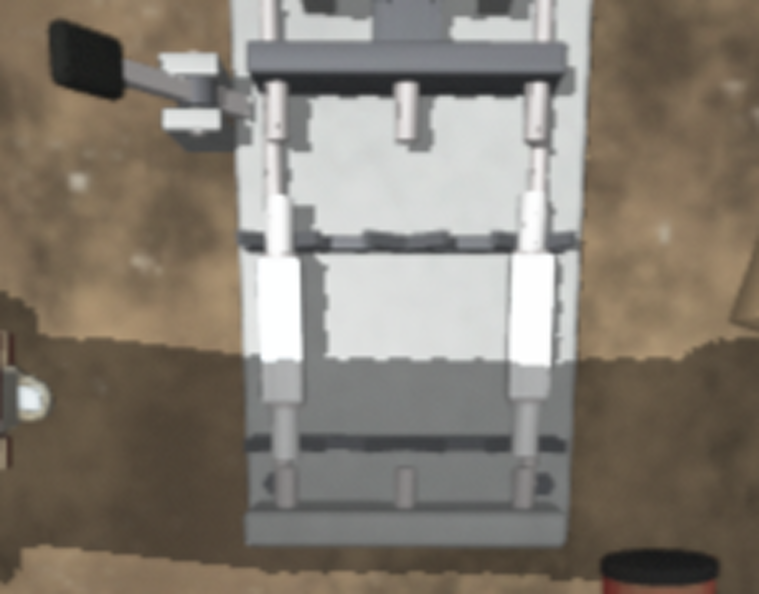

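The view shows both blanks lying in lanes 1 and 3, their middles at (280,329) and (531,327). That is about 4 mm from home towards the tail, as intended. The bar is still back and the lever up.

>>> {"method": "carry_out", "body": {"increments": [[8.78, 0.66, 2, 0.06, 0.06, 0, 0.6], [8.78, 0.66, 3.5, 0.06, 0.06, 0, 0.6], [8.78, 0.66, 5.3, 0.06, 0.06, 0, 0.6], [8.78, 0.66, 5.3, 0.06, 0.06, 0, 0.6], [8.78, 0.66, 5.3, 0.06, 0.06, 0, 0.6], [8.78, 0.66, 5.3, 0.06, 0.06, 0, 0.6], [8.78, 0.66, 5.3, 0.06, 0.06, 0, 0.6], [8.78, 0.66, 5.3, 0.06, 0.06, 0, 0.6], [8.78, 0.66, 5.3, 0.06, 0.06, 0, 0.6], [8.78, 0.66, 5.3, 0.06, 0.06, 0, 0.6]]}}

```text
t: 30.95
eef_pos: [549.5, 134.2, 144.9]
ee_rot: [[-0.117, 0.993, -0.005], [0.993, 0.117, 0.003], [0.004, -0.005, -1.0]]
force: [-0.5, 0.3, 0.3]
opening: 56.2
grasp_force: 0.0
```

Run:
```python
from h import *
to(fx(20,126.8,58.5),96.5)
```

```text
shift [-0.259  0.055  2.88 ] turn [-0.055 -0.041  0.043] rows 3.0
```

>>> {"method": "carry_out", "body": {"increments": [[0, 0, 0, 0, 0, 0, 0.6], [0, 0, 0, 0, 0, 0, 0.6]]}}

```text
t: 31.12
eef_pos: [550.6, 132.1, 145.9]
ee_rot: [[-0.113, 0.994, -0.003], [0.994, 0.113, 0.002], [0.003, -0.003, -1.0]]
force: [0.1, -0.4, 0.5]
opening: 56.1
grasp_force: 0.0
```

Run:
```python
from h import *
to(fx(20,126.8,58.5),96.5)
```

```text
shift [-0.182  0.023  2.913] turn [-0.033 -0.032 -0.002] rows 3.0
```

>>> {"method": "carry_out", "body": {"increments": [[-0.16, 0.02, 1, 0, 0, 0, 0.6], [-0.16, 0.02, 2, 0, 0, 0, 0.6], [-0.16, 0.02, 2.91, 0, 0, 0, 0.6], [-0.16, 0.02, 2.91, 0, 0, 0, 0.6], [-0.16, 0.02, 2.91, 0, 0, 0, 0.6], [-0.16, 0.02, 2.91, 0, 0, 0, 0.1], [-0.16, 0.02, 2.91, 0, 0, 0, 0.1], [-0.16, 0.02, 2.91, 0, 0, 0, 0.1], [-0.16, 0.02, 2.91, 0, 0, 0, 0.1], [-0.16, 0.02, 2.91, 0, 0, 0, 0.1], [-0.16, 0.02, 2.91, 0, 0, 0, 0.1], [-0.16, 0.02, 2.91, 0, 0, 0, 0.1]], "grip_force": 45}}

```text
t: 32.12
eef_pos: [550.8, 128.8, 58.3]
ee_rot: [[-0.115, 0.993, -0.004], [0.993, 0.115, 0.003], [0.003, -0.004, -1.0]]
force: [-2.5, -1.8, 6.1]
opening: 19.4
grasp_force: 45.0
```

Run:
```python
from h import *
s=ctrl.get_obs(); print(inf(s['eef_pos']),s['opening'],s['force'],s['grasp_force'])
```

```text
[ 19.4 128.8  58.3] 19.38538594649539 [-2.51311064 -1.76150374  6.1170945 ] 45.00201370508876
```

>>> {"method": "carry_out", "body": {"increments": [[0.15, 0, 0, 0, 0, 0, 0.1], [0.3, 0, 0, 0, 0, 0, 0.1], [0.32, 0, 0, 0, 0, 0, 0.1], [0.32, 0, 0, 0, 0, 0, 0.1]]}}

```text
t: 32.45
eef_pos: [550.1, 136.2, 58.1]
ee_rot: [[-0.113, 0.994, -0.004], [0.994, 0.113, -0.001], [-0.0, -0.004, -1.0]]
force: [-0.4, -13.9, 8.4]
opening: 18.9
grasp_force: 45.0
```

>>> {"method": "carry_out", "body": {"increments": [[0, -0.2, 0, 0, 0, 0, 0.1], [0, -0.45, 0, 0, 0, 0, 0.1], [0, -0.65, 0, 0, 0, 0, 0.1], [0, -0.65, 0, 0, 0, 0, 0.1]]}}

```text
t: 32.78
eef_pos: [530.7, 133.7, 58.3]
ee_rot: [[-0.113, 0.994, -0.003], [0.994, 0.113, -0.0], [-0.0, -0.003, -1.0]]
force: [1.7, -14.3, 2.0]
opening: 19.2
grasp_force: 45.0
```

Run:
```python
from h import *
s=ctrl.get_obs(); print(inf(s['eef_pos']),s['opening'],s['force'],s['grasp_force'])
```

```text
[  0.  135.8  58.3] 19.239774919820963 [  1.699206   -14.26556559   2.02631016] 45.00074604351539
```

Unhooked sideways (x = 0). I let it forward under control to about 104 mm, then release.

>>> {"method": "carry_out", "body": {"increments": [[-0.15, 0, 0, 0, 0, 0, 0.1], [-0.35, 0, 0, 0, 0, 0, 0.1], [-0.55, 0, 0, 0, 0, 0, 0.1], [-0.75, 0, 0, 0, 0, 0, 0.1], [-0.9, 0, 0, 0, 0, 0, 0.1], [-1.0, 0, 0, 0, 0, 0, 0.1], [-1.0, 0, 0, 0, 0, 0, 0.1]]}}

```text
t: 33.37
eef_pos: [534.4, 104.3, 58.2]
ee_rot: [[-0.113, 0.994, -0.004], [0.994, 0.113, 0.001], [0.001, -0.004, -1.0]]
force: [0.6, -9.9, 6.9]
opening: 19.0
grasp_force: 45.0
```

Run:
```python
from h import *
s=ctrl.get_obs(); print(inf(s['eef_pos']),s['opening'],s['force'],s['grasp_force'])
```

```text
[  0.4 106.2  58.2] 18.979931493659883 [ 0.63878503 -9.85965947  6.94255408] 45.002183103351854
```

>>> {"method": "carry_out", "body": {"increments": [[-0.07, 0, 0, 0, 0, 0, 0.1], [-0.14, 0, 0, 0, 0, 0, 0.1], [-0.14, 0, 0, 0, 0, 0, 0.1]]}}

```text
t: 33.62
eef_pos: [534.7, 101.4, 58.3]
ee_rot: [[-0.114, 0.993, -0.004], [0.993, 0.114, 0.002], [0.003, -0.003, -1.0]]
force: [-0.7, -3.9, 6.3]
opening: 19.3
grasp_force: 45.0
```

>>> {"method": "carry_out", "body": {"increments": [[0, 0, 0, 0, 0, 0, 0.5], [0, 0, 0, 0, 0, 0, 0.5], [0, 0, 0, 0, 0, 0, 0.5], [0, 0, 0, 0, 0, 0, 0.5], [0, 0, -1.5, 0, 0, 0, 0.5], [0, 0, -3, 0, 0, 0, 0.5], [0, 0, -4.5, 0, 0, 0, 0.5], [0, 0, -4.5, 0, 0, 0, 0.5], [0, 0, -4.5, 0, 0, 0, 0.5]]}}

```text
t: 34.37
eef_pos: [536.1, 102.2, 196.1]
ee_rot: [[-0.115, 0.993, 0.001], [0.993, 0.115, 0.003], [0.003, 0.001, -1.0]]
force: [0.4, -0.1, -0.4]
opening: 46.9
grasp_force: 0.0
```

Run:
```python
from h import *
c=cam('wrist'); np.savez('pics/w11.npz',**c); c=cam('side'); np.savez('pics/s11.npz',**c)
to(fx(-114.7,51.5,170),6.5)
```

```text
shift [-1.729 -3.834  0.767] turn [-5.8000e-02  7.0000e-03  1.8015e+01] rows 13.0
```

>>> {"method": "carry_out", "body": {"increments": [[-1.73, -3.83, 0.77, -0.06, 0, 18, 0], [-1.73, -3.83, 0.77, -0.06, 0, 18, 0], [-1.73, -3.83, 0.77, -0.06, 0, 18, 0], [-1.73, -3.83, 0.77, -0.06, 0, 18, 0], [-1.73, -3.83, 0.77, -0.06, 0, 18, 0], [-1.73, -3.83, 0.77, -0.06, 0, 18, 0], [-1.73, -3.83, 0.77, -0.06, 0, 18, 0], [-1.73, -3.83, 0.77, -0.06, 0, 18, 0], [-1.73, -3.83, 0.77, -0.06, 0, 18, 0], [-1.73, -3.83, 0.77, -0.06, 0, 18, 0], [-1.73, -3.83, 0.77, -0.06, 0, 18, 0], [-1.73, -3.83, 0.77, -0.06, 0, 18, 0]]}}

```text
t: 35.47
eef_pos: [425.7, 37.0, 168.9]
ee_rot: [[0.984, 0.179, -0.003], [0.179, -0.984, 0.001], [-0.003, -0.001, -1.0]]
force: [0.5, 0.7, 0.4]
opening: 0.6
grasp_force: 0.0
```

>>> {"method": "carry_out", "body": {"increments": [[0, 0, 0, 0, 0, 0.8, 0], [0, 0, 0, 0, 0, 0.8, 0], [0, 0, 0, 0, 0, 0.8, 0]]}}

```text
t: 35.72
eef_pos: [425.9, 37.1, 169.3]
ee_rot: [[0.993, 0.119, -0.002], [0.119, -0.993, 0.0], [-0.002, -0.001, -1.0]]
force: [-0.1, 0.1, -0.1]
opening: 0.4
grasp_force: 0.0
```

Run:
```python
from h import *
c=cam('side'); save(c,'s12.png',(190,120,320,230),4.5)
s=ctrl.get_obs(); print(inf(s['eef_pos']),s['opening'])
for x,z in [(-112,112),(-119.7,83),(-127.6,75),(-133.7,66),(-137.9,56),(-140,45),(-140,42)]: to(fx(x,51.5,z),6.5)
```

```text
[-114.9   51.8  169.5] 0.7587883750551662
shift [0.101 0.011 1.915] turn [-0.007  0.02   0.067] rows 2.0
shift [-0.154  0.01   2.882] turn [-0.007  0.02   0.067] rows 3.0
shift [-0.417  0.009  3.149] turn [-0.007  0.02   0.067] rows 3.0
shift [-0.62   0.008  3.45 ] turn [-0.007  0.02   0.067] rows 3.0
shift [-0.759  0.007  3.783] turn [-0.007  0.02   0.067] rows 3.0
shift [-0.829  0.007  4.15 ] turn [-0.007  0.02   0.067] rows 4.0
shift [-0.828  0.007  4.25 ] turn [-0.007  0.02   0.067] rows 4.0
```

View pics/s12.png

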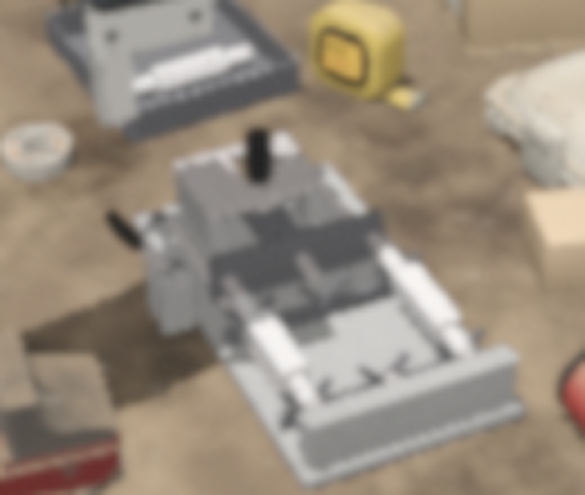

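The pusher is forward, with its studs against both blanks and the knob in the straight slot. Now I push the lever down.

>>> {"method": "carry_out", "body": {"increments": [[0.1, 0, 1.2, 0, 0, 0, 0], [0.1, 0, 2.3, 0, 0, 0, 0], [-0.05, 0, 2.65, 0, 0, 0, 0], [-0.15, 0, 2.9, 0, 0, 0, 0], [-0.42, 0, 3.15, 0, 0, 0, 0], [-0.62, 0, 3.45, 0, 0, 0, 0], [-0.76, 0, 3.78, 0, 0, 0, 0], [-0.83, 0, 4.0, 0, 0, 0, 0], [-0.83, 0, 4.15, 0, 0, 0, 0], [-0.83, 0, 4.2, 0, 0, 0, 0], [-0.83, 0, 4.2, 0, 0, 0, 0]]}}

```text
t: 36.68
eef_pos: [401.1, 33.9, 44.4]
ee_rot: [[0.993, 0.116, -0.002], [0.116, -0.993, -0.001], [-0.002, 0.001, -1.0]]
force: [-10.2, -2.2, 27.8]
opening: 0.0
grasp_force: 13.6
```

>>> {"method": "carry_out", "body": {"increments": [[0, 0, -0.5, 0, 0, 0, 0], [0, 0, -1.5, 0, 0, 0, 0], [0, 0, -3, 0, 0, 0, 0.3], [0, 0, -4.5, 0, 0, 0, 0.5], [0, 0, -5.5, 0, 0, 0, 0.5], [0, 0, -5.5, 0, 0, 0, 0.5], [0, 0, -5.5, 0, 0, 0, 0.5], [0, 0, -5.5, 0, 0, 0, 0.5]]}}

```text
t: 37.35
eef_pos: [401.5, 33.9, 208.8]
ee_rot: [[0.993, 0.115, -0.001], [0.115, -0.993, -0.001], [-0.001, 0.001, -1.0]]
force: [-0.6, 0.5, -1.3]
opening: 37.0
grasp_force: 0.0
```

Run:
```python
from h import *
w=cam('wrist'); s=ctrl.get_obs(); print(inf(s['eef_pos']))
hsv=cv2.cvtColor(w['img'],cv2.COLOR_RGB2HSV)
for nm,p in (('down',fx(-140,51.5,45)),('th.1',fx(-139.2,51.5,50.5)),('up',fx(-110.5,51.5,89))): print(nm,proj(w,p))
m=(w['img'].max(2)<45).astype(np.uint8); n,l,st,ce=cv2.connectedComponentsWithStats(m)
for i in range(1,n):
    if st[i,4]>150 and ce[i,1]<260: print('dark',ce[i].round(1),st[i])
g=cv2.cvtColor(w['img'],cv2.COLOR_RGB2GRAY)
for nm,x in (('lane1',-54),('lane3',54)): print(nm,[int(g[tuple(proj(w,fx(x,y,45.5)).round().astype(int)[::-1].clip(0,[383,511]))]) for y in (-78,-73,-60,-45,-30,-17,-12)],proj(w,fx(x,-45,45.5)).round())
```

```text
[-139.9   51.5  208.3]
down [252.60949063 176.42890085]
th.1 [252.62156922 176.74509911]
up [252.78794531 156.89742646]
dark [198.8  39.6] [187  26  24  28 475]
dark [252.  177.2] [244 165  17  24 371]
dark [289.5 257.7] [282 219  18  70 536]
lane1 [253, 251, 255, 255, 255, 192, 165] [340. 100.]
lane3 [87, 172, 159, 161, 157, 174, 144] [349. -11.]
```

```bash
python3 -c "
from workcell import ctrl; print(ctrl.finish_job())"
```

```text
the job is handed in; nothing more can be done
None
```

The changeover is done and handed in at about 37 s: both finished spindles are in the tray, the two blanks on the bench are clamped in lanes 1 and 3, and the lever is pressed fully down; no verdict came back.

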